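# Clamp up the filter holder in the mobile laboratory

## Task

The steel filter holder has just been given a new filter: tighten its four clamp handles clockwise, crisscross and in two passes - first an opposite pair about half way, then the other pair about half way, then an opposite pair fully home and last the other pair fully home - and only then throw the red pump switch on. Clear up as well: drop every orange spent cassette into the yellow waste box, leaving the blue fresh cassettes about where they lie on the bench, and do not disturb the rack, bottle, beaker or tip box.

Things in the scene. Friction and masses are not known exactly. Their poses are not given: they have to be found in the camera images.
- clamp_a (a joint): turn of clamp handle a (rad): about 0 = loose, 0.8 = half way, 1.6 = fully home against its stop. It grows as the handle is turned clockwise seen from above; the handle stays where it is left (friction about 0.1 N m) and can be turned back. Opposite handle: c
- clamp_a_grip (a point): clamp handle a: black bar 58 long, 16 thick, 28 high, white dot on top near one end; point on its vertical turning axis, mid-bar, 12 below the bar's top, 16 above its underside, 28 above the flange. x along the bar to the dot, z up; turns with it. 45 deg anticlockwise from the holder's x, 90 from its centre. Loose: bar radial, dot outward; home: bar square to the radius
- clamp_b (a joint): turn of clamp handle b (rad): about 0 = loose, 0.8 = half way, 1.6 = fully home against its stop. It grows as the handle is turned clockwise seen from above; the handle stays where it is left (friction about 0.1 N m) and can be turned back. Opposite handle: d
- clamp_b_grip (a point): clamp handle b: black bar 58 long, 16 thick, 28 high, white dot on top near one end; point on its vertical turning axis, mid-bar, 12 below the bar's top, 16 above its underside, 28 above the flange. x along the bar to the dot, z up; turns with it. 135 deg anticlockwise from the holder's x, 90 from its centre. Loose: bar radial, dot outward; home: bar square to the radius
- clamp_c (a joint): turn of clamp handle c (rad): about 0 = loose, 0.8 = half way, 1.6 = fully home against its stop. It grows as the handle is turned clockwise seen from above; the handle stays where it is left (friction about 0.1 N m) and can be turned back. Opposite handle: a
- clamp_c_grip (a point): clamp handle c: black bar 58 long, 16 thick, 28 high, white dot on top near one end; point on its vertical turning axis, mid-bar, 12 below the bar's top, 16 above its underside, 28 above the flange. x along the bar to the dot, z up; turns with it. 225 deg anticlockwise from the holder's x, 90 from its centre. Loose: bar radial, dot outward; home: bar square to the radius
- clamp_d (a joint): turn of clamp handle d (rad): about 0 = loose, 0.8 = half way, 1.6 = fully home against its stop. It grows as the handle is turned clockwise seen from above; the handle stays where it is left (friction about 0.1 N m) and can be turned back. Opposite handle: b
- clamp_d_grip (a point): clamp handle d: black bar 58 long, 16 thick, 28 high, white dot on top near one end; point on its vertical turning axis, mid-bar, 12 below the bar's top, 16 above its underside, 28 above the flange. x along the bar to the dot, z up; turns with it. 315 deg anticlockwise from the holder's x, 90 from its centre. Loose: bar radial, dot outward; home: bar square to the radius
- holder: steel pressure filter holder, fixed to the bench: round flange 236 across with its top 80 above the bench, a low boss in the middle (52 across, 20 high, with a brass nipple 18 high on it) and four clamp handles a, b, c, d round it in that order anticlockwise. Origin on the bench under its centre, z up
- switch (a joint): red pump switch lever (rad): 0 = off, leaning to the pump's -x; 1.0 = on, leaning to the pump's +x; stays where it is left
- switch_tip (a point): centre of the red ball (26 across) at the tip of the pump switch lever; the lever, 80 long, swings in the pump's x-z plane about a pivot 92 above the bench, 30 to the pump's -x from its centre, and leans half a radian either side of upright. It moves under 1 to 2 N at the ball and meets hard stops
- pump: grey pump, 160 (x) by 90 (y) by 70 high, fixed to the bench; origin on the bench under its centre. Steel motor on its +x end, red switch lever on top. Pushing the lever's upper half toward the pump's +x throws the switch on
- waste: open yellow waste box, fixed, 190 by 190 by 120 high, walls and floor 5 thick; origin under its centre, x and y along its sides
- spent_1: spent filter cassette: ORANGE block 70 (x) by 44 (y) by 24 high with a white disc on top, 60 g, lying flat on the bench; origin at the centre of its underside. May be absent
- spent_2: spent filter cassette: ORANGE block 70 (x) by 44 (y) by 24 high with a white disc on top, 60 g, lying flat on the bench; origin at the centre of its underside. May be absent
- spent_3: spent filter cassette: ORANGE block 70 (x) by 44 (y) by 24 high with a white disc on top, 60 g, lying flat on the bench; origin at the centre of its underside. May be absent
- spent_4: spent filter cassette: ORANGE block 70 (x) by 44 (y) by 24 high with a white disc on top, 60 g, lying flat on the bench; origin at the centre of its underside. May be absent
- fresh_1: fresh filter cassette: BLUE block, otherwise like the spent ones (70 by 44 by 24); to be left on the bench; origin at the centre of its underside
- fresh_2: fresh filter cassette: BLUE block, otherwise like the spent ones (70 by 44 by 24); to be left on the bench; origin at the centre of its underside
- rack: bystander: white rack of capped tubes, 90 by 200 by 90 high, origin under its centre
- reagent: bystander: amber bottle 64 across, 130 high, origin under its centre
- beaker: bystander: clear beaker 70 across, 80 high, origin under its centre
- tipbox: bystander: purple pipette-tip box 80 by 110 by 45 high, origin under its centre

How it is judged:
By the outcome, as a careful person would: the job done as asked, in the order asked, and still so for the second after the job is handed in, with the robot touching nothing.
Of spent_1, spent_2, spent_3, spent_4 only 2 to 4 are there at a start; the rules pass over those that are not, and their reading is None.
At some moment in a run one of spent_1, spent_2, spent_3, spent_4 may be knocked a few centimetres aside while the robot is not near it.
Once in a run the grip may slacken for a moment while it holds something.
It also fails if it takes over 208 s, if anything falls off the work surface, if the arm or the gripper's body presses on something with over 40 N, if the wrist force passes 120 N, or if a joint passes its speed limit or range.

## Robot

A 6-joint arm with a two-finger parallel gripper is mounted at the origin on the work surface. World frame = base frame: x ahead of the robot, y to its left, z up, the work surface at z = 0. Lengths are in m, angles in degrees, forces in N, time in s.
With the tool pointing down it reaches from about 0.25 to 0.725 m from the base axis. Payload 9.7 kg.
Tool frame: the origin (TCP) lies at the very end of the fingers, on their centre line; the grasp point (between the pads) lies 19 mm behind it; z points along the fingers, y is the direction in which the jaws open and shut (so a half turn about z gives the same grasp; the last joint's range is limited). The gripper opens to 85 mm and grips with 20 to 120 N. Pads are 22 mm wide; open, the fingers measure 114 mm over their backs; the gripper's body (76 mm by 85 mm) begins 54 mm behind the grasp point. The pads swing forward as they close: fully open they stand 13 mm farther back than shut.
Start: joints at [69.614, 4.979, 10.078, 95.1, 0, 90], TCP at [0.192, 0.516, 0.231] pointing down, gripper open.
Joint ranges: [-179.16, 179.16], [-48.56, 103.87], [-65.8, 70.77], [-126.05, 130.52], [-82.76, 87.17], [-180, 180]. Speed limits (degrees/s): [127.2, 127.2, 147.25, 180, 180, 180].

## Interface

Orientations are given as [roll, pitch, yaw] about the fixed x, y, z axes, in that order (R = Rz(yaw) Ry(pitch) Rx(roll)).
In Python, from workcell import bot gives the robot as it stands. The module is installed in compiled form; this text tells all that it offers.
- The arm moves only by the tool arm_command, never from a script. Its argument "increments" is a list of rows, each a list of 7 numbers: the gripper command: -1 is fully open, 1 is shut, values between are in proportion, then the shift along the tool's x, y, z in cm, then the turn, a rotation vector about the tool's x, y, z in degrees. In form: [[gripper, x, y, z, rx, ry, rz], ...]. A call has 1 to 10 rows; each row shifts and turns the commanded pose from where the row before left it, along the tool's axes as they then stand; what a row does not reach is not made up. A row lasts 1/8 s, in which the tool goes at most 62.5 mm and 10.7 degrees, less where a joint would pass 70% of its speed; a pose out of reach is approached as far as the arm can. A call is refused whole if a number of a shift passes 6.25 or a number of a turn 10.7, either way. A call with a gripper value outside its range is refused whole. The fingers move at their own pace and stop on an object; "grip_force" is the grip in N (left out, the last holds). Time passes only in rows, so rows that do not move let the fingers close. It gives the time, the measured TCP pose, the force and the opening at its end, in the units of the state.
- bot.get_obs(): the state, without advancing time (a new reading comes with each control period).
- bot.camera(name): name is "scene" or "top" or "wrist"; returns a dict with "color" (384x512x3 uint8, red, green, blue), "fx", "fy", "cx", "cy" (pixels), "origin" and "attitude" of the camera in the world. Camera axes: x right, y up, looking along -z (the intrinsics and any distortion apply to the point x, -y, -z); pixel columns grow to the right and rows downward; lengths in m; the calibration is good to about 2 mm. The wrist camera is an equidistant fisheye: a pixel r from the principal point sees the ray r / f radians off the axis. A picture is of the moment at which its call begins. There is no depth.
- bot.job_done(): hands the job in, once; it reports no verdict.
The state is a dict: "time": time; "q": joint angles; "qd": joint speeds; "joint_efforts": joint torques, N m; "ee_pos": TCP position; "tcp_rot": TCP orientation; "wrist_force": force on the tool from outside, world axes, zero at the start; "torque": the same for the moment, N m; "opening": finger opening in m.
Only numpy, scipy, OpenCV 4.12 (cv2) and the standard library are available. Lean on these libraries where they do the work, as an engineer would, in place of code of your own. Each camera call takes 0.05 s, during which the arm holds its last target. There are 200 camera calls.

## Working session

There is one attempt and no reset: what is moved stays moved. The work goes in short steps, Python scripts to look and compute and a tool call to move; the robot and the scene stay as the last step left them, time stands still between calls to the robot, and variables do not carry over. Pictures are saved under pics/ and viewed, about 12 in all and at most 16, crops included, and the job is handed in when it is done.

Besides the shell and the picture viewer there is one more tool, called in YAML: its name, and indented under it one key for each argument. arm_command: Moves the arm, as the interface text tells. Its arguments: {"type":"object","properties":{"increments":{"type":"array"},"grip_force":{"type":"number"}},"required":["increments"]}

```bash
mkdir -p pics; ls
python3 - <<'E'
from workcell import bot
import cv2
for n in("top","scene"):
    c=bot.camera(n); cv2.imwrite(f"pics/{n}0.png",cv2.resize(c["color"][...,::-1],(800,600),interpolation=cv2.INTER_CUBIC))
    print(n,{k:v for k,v in c.items() if k!="color"})
print(bot.get_obs())
E
```

```text
pics
top {'fx': 356.31571843640154, 'fy': 356.31571843640154, 'cx': 257.76161656153886, 'cy': 196.49115012063075, 'origin': array([0.35404651, 0.00353005, 1.34230701]), 'attitude': array([  9.67051309,   0.72430415, -90.7610478 ])}
scene {'fx': 467.70177027107337, 'fy': 467.70177027107337, 'cx': 247.88681076469715, 'cy': 187.3351626768601, 'origin': array([1.37693289, 0.08781465, 1.19200587]), 'attitude': array([37.40682186, -0.24248529, 95.79907906])}
{'time': 0.1, 'q': array([ 6.96147831e+01,  5.00779948e+00,  1.00390939e+01,  9.50971903e+01,
       -3.03702230e-04,  9.00012731e+01]), 'qd': array([ 0.03718825, -0.10956696,  0.11371377,  0.02412472, -0.02498973,
        0.0234133 ]), 'joint_efforts': array([ 3.32108957e-04, -5.21560979e+01,  4.65651548e+01,  1.60523504e-02,
        4.55673012e-05,  8.42227450e-06]), 'ee_pos': array([0.19151769, 0.51537819, 0.23065627]), 'tcp_rot': array([-1.79934104e+02,  3.05166251e-04,  1.59613510e+02]), 'wrist_force': array([-0.25709566, -0.55424952,  0.84378578]), 'torque': array([-0.00879386, -0.00421277, -0.00245775]), 'opening': 0.08526749402837357}
```

View pics/top0.png

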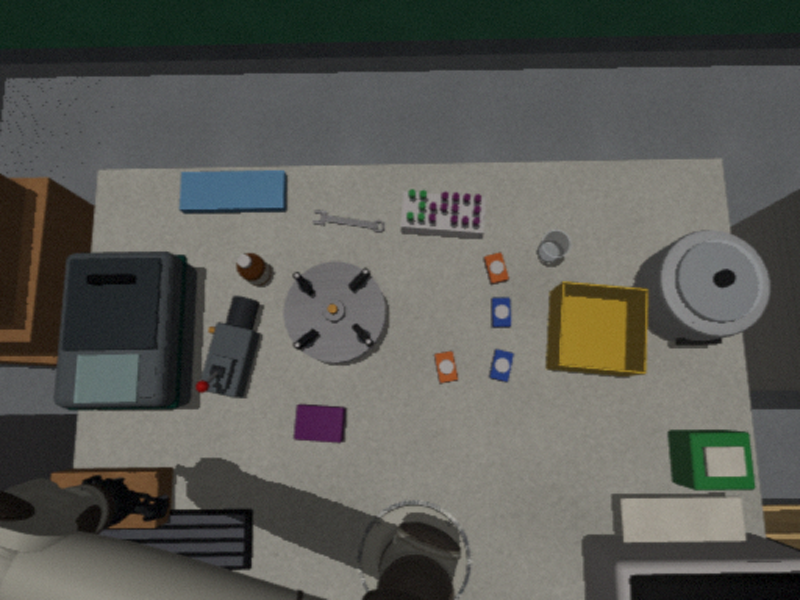

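View pics/scene0.png

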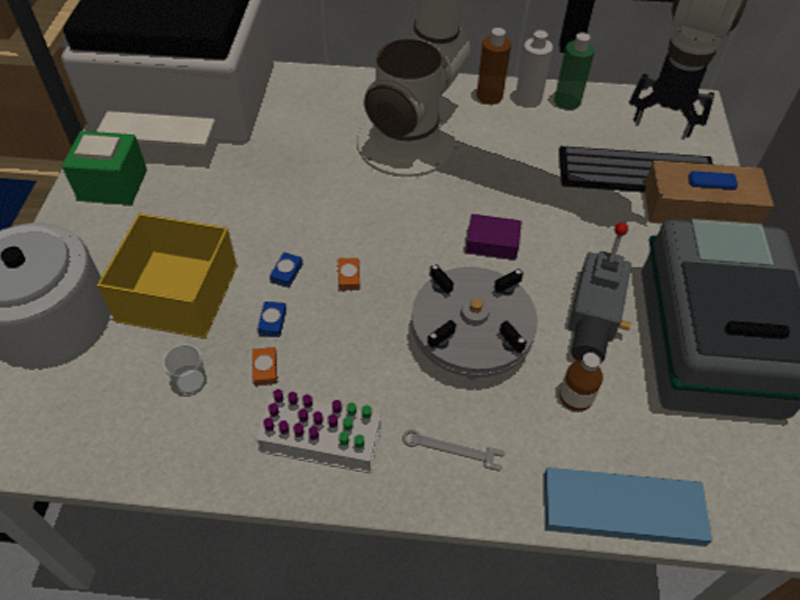

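Top view: holder ~(335,312), pump ~(230,345) with red ball (202,386), orange cassettes (497,268) and (446,367), blue ones (501,312) and (501,365), and the waste box ~(602,330). Next: enlarged crops.

```bash
cat > h.py <<'E'
import numpy as np, cv2
from scipy.spatial.transform import Rotation as R
from workcell import bot
def rot(a): return R.from_euler('xyz',a,degrees=True)
def ray(c,u,v):
    x=(u-c['cx'])/c['fx']; y=(v-c['cy'])/c['fy']
    d=np.array([x,-y,-1.]); return rot(c['attitude']).apply(d)
def at(c,u,v,z):
    d=ray(c,u,v); o=c['origin']; return o+d*(z-o[2])/d[2]
def proj(c,p):
    q=rot(c['attitude']).inv().apply(np.asarray(p)-c['origin'])
    return np.c_[c['cx']-c['fx']*q[...,0]/q[...,2], c['cy']+c['fy']*q[...,1]/q[...,2]]
def crop(c,u0,v0,u1,v1,s,fn):
    im=c['color'][v0:v1,u0:u1,::-1]; cv2.imwrite(fn,cv2.resize(im,None,fx=s,fy=s,interpolation=cv2.INTER_CUBIC))
E
python3 - <<'E'
from h import *
c=bot.camera("top")
np.save("top0.npy",c,allow_pickle=True)
crop(c,120,155,260,260,5.7,"pics/a.png")
crop(c,270,150,420,260,5.3,"pics/b.png")
im=c['color']
hsv=cv2.cvtColor(im,cv2.COLOR_RGB2HSV)
for n,lo,hi in(("or",(3,130,110),(14,255,255)),("blue",(108,120,60),(125,255,255)),("red",(0,180,80),(4,255,255)),("yel",(20,150,60),(30,255,255)),("purple",(135,80,40),(165,255,255))):
    m=cv2.morphologyEx(cv2.inRange(hsv,lo,hi),cv2.MORPH_CLOSE,np.ones((9,9)))
    k,_,st,ce=cv2.connectedComponentsWithStats(m)
    for i in range(1,k):
        if st[i,4]>20:
            mr=cv2.minAreaRect(np.argwhere(_==i)[:,::-1].astype(np.float32))
            print(n,st[i],ce[i].round(1),mr,at(c,*ce[i],.024 if n in("or","blue") else .12).round(4))
s=bot.camera("scene"); np.save("scene0.npy",s,allow_pickle=True)
crop(s,350,120,420,240,5,"pics/c.png")
E
```

```text
or [  0 114  30 104 518] [ 20.1 163.5] ((16.100000381469727, 165.30001831054688), (18.384775161743164, 104.93464660644531), 8.130102157592773) [0.7219 0.93   0.024 ]
or [310 162  15  19 187] [317.1 170.8] ((317.23077392578125, 170.8461456298828), (17.365745544433594, 10.875518798828125), 74.74488067626953) [ 0.6741 -0.2093  0.024 ]
or [278 225  15  20 213] [285.1 234.4] ((285.243408203125, 234.29811096191406), (18.613142013549805, 11.548748016357422), 79.3803482055664) [ 0.4357 -0.0817  0.024 ]
or [  0 228  17   3  38] [  8.3 228.7] ((8.0, 229.0), (16.0, 2.0), 0.0) [0.4714 0.9491 0.024 ]
or [ 25 228  11   4  29] [ 30.5 229.7] ((30.0, 229.5), (10.0, 3.0), -0.0) [0.4664 0.8654 0.024 ]
or [ 34 303  23   9 126] [ 43.9 305.9] ((45.0, 307.0), (22.0, 8.0), 0.0) [0.1921 0.791  0.024 ]
or [ 71 302  28  12 194] [ 87.5 306.7] ((84.5, 307.5), (27.0, 11.0), 0.0) [0.1873 0.6331 0.024 ]
or [ 78 331  17   6  42] [ 84.5 334.5] ((86.0, 333.5), (16.0, 5.0), -0.0) [0.0924 0.6375 0.024 ]
blue [315 191  12  18 200] [320.3 199.5] ((320.5, 199.5), (17.0, 11.0), 90.0) [ 0.5638 -0.2164  0.024 ]
blue [314 224  14  20 205] [320.5 233.4] ((320.6294250488281, 233.4176483154297), (11.388850212097168, 18.113697052001953), 12.528807640075684) [ 0.4374 -0.2118  0.024 ]
red [126 244   6   7  37] [128.5 246.9] ((128.5, 247.0), (6.0, 5.0), 90.0) [0.3947 0.4599 0.12  ]
yel [ 351  180   64   60 3439] [382.6 210.1] ((382.504150390625, 209.9493408203125), (63.72678756713867, 56.200809478759766), 4.666858673095703) [ 0.5085 -0.413   0.12  ]
purple [275 123  33  21 372] [291.7 132.4] ((290.81463623046875, 132.69662475585938), (31.808452606201172, 19.341054916381836), 5.440332412719727) [ 0.7937 -0.1086  0.12  ]
purple [189 259  32  24 672] [204.1 270.5] ((204.18032836914062, 270.51641845703125), (30.3294734954834, 22.362327575683594), 5.194429397583008) [0.3125 0.2002 0.12  ]
```

View pics/a.png

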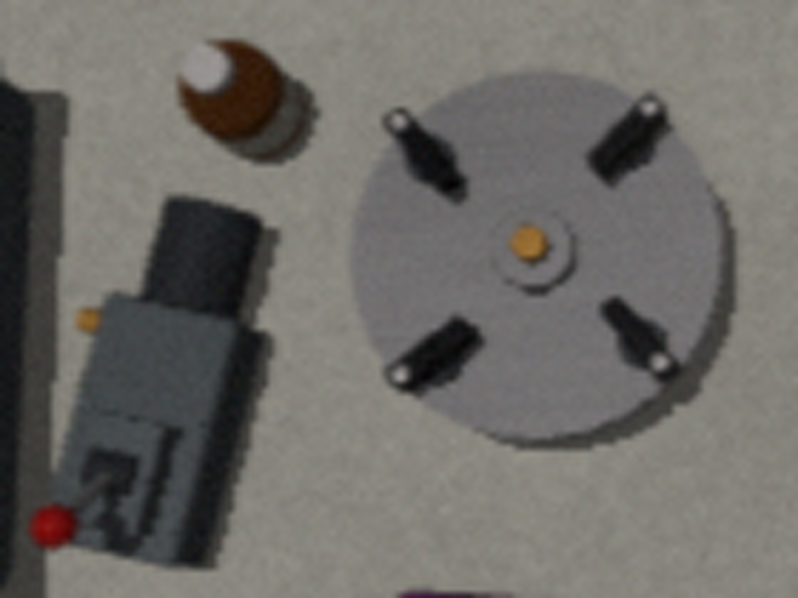

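View pics/b.png

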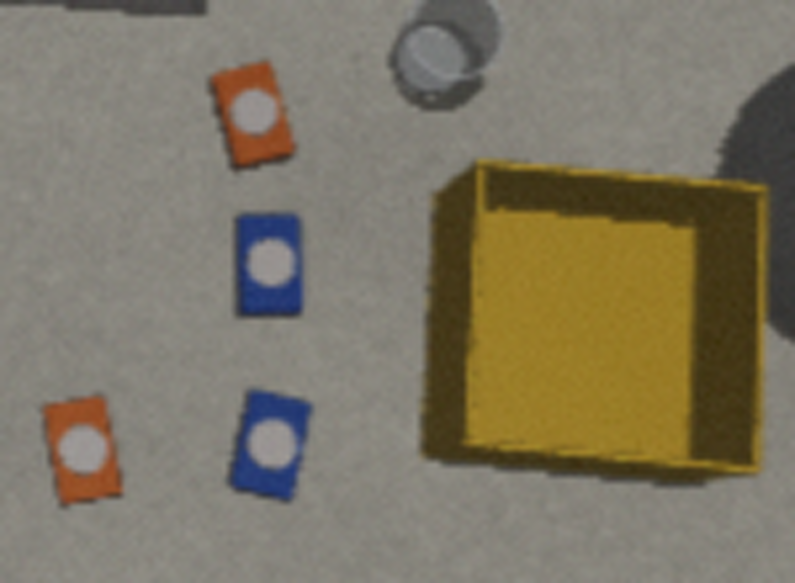

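```bash
cat > m.py <<'E'
from h import *
c=np.load("top0.npy",allow_pickle=True).item()
A=lambda x,y,z:at(c,120+(x+.5)/5.7-.5,155+(y+.5)/5.7-.5,z)
B=lambda x,y,z:at(c,270+(x+.5)/5.3-.5,150+(y+.5)/5.3-.5,z)
dots=[A(*p,.12) for p in((398,121),(651,106),(660,364),(401,374))]
inn=[A(*p,.12) for p in((457,190),(603,168),(612,310),(466,330))]
D=np.array(dots);ctr=D.mean(0)
print("dots",D.round(4),"ctr",ctr.round(4))
for d,i in zip(D,inn):
    v=d-i; w=d-ctr; print("r",np.hypot(*w[:2]).round(4),"ang",np.degrees(np.arctan2(w[1],w[0])).round(1),"bar ang",np.degrees(np.arctan2(v[1],v[0])).round(1),np.hypot(*v[:2]).round(3))
print("flange c",[A(*p,.08).round(4) for p in((352,255),(722,255),(537,70),(537,442))], "nipple",A(529,243,.118).round(4))
for n,p in(("ball",(53,525,.16)),("pivot",(108,470,.092)),("pump corner NW",(107,293,.07)),("NE",(240,320,.07)),("SEtop",(180,563,.07)),("SW",(55,540,.07))): print(n,A(*p).round(4))
print("waste",[B(*p,.12).round(4) for p in((478,160),(767,185),(757,470),(465,445))])
print("tape",[B(*p,0).round(4) for p in((432,195),(422,457))])
for n,cs in(("o1",((211,76),(268,62),(296,155),(238,168))),("o2",((43,405),(103,397),(121,493),(64,505))),("b1",((237,214),(299,214),(301,313),(240,316))),("b2",((250,390),(311,404),(292,499),(231,486)))):
    P=np.array([B(*p,.022) for p in cs]); l=P[0]+P[1]-P[2]-P[3]
    print(n,P.mean(0).round(4),"long ax ang",np.degrees(np.arctan2(l[1],l[0])).round(1),np.linalg.norm(l)/2,np.linalg.norm(P[1]-P[0]))
for p in((254,110),(83,449),(270,262),(273,444)): print(B(*p,.024).round(4))
E
python3 m.py
```

```text
dots [[0.6401 0.2561 0.12  ]
 [0.6471 0.0995 0.12  ]
 [0.487  0.0944 0.12  ]
 [0.4832 0.2513 0.12  ]] ctr [0.5644 0.1753 0.12  ]
r 0.1108 ang 46.8 bar ang 40.2 0.058
r 0.1122 ang -42.5 bar ang -37.5 0.049
r 0.112 ang -133.7 bar ang -138.9 0.044
r 0.1112 ang 136.9 bar ang 123.9 0.047
flange c [array([0.5633, 0.2918, 0.08  ]), array([0.5597, 0.0581, 0.08  ]), array([0.6816, 0.1757, 0.08  ]), array([0.4438, 0.1739, 0.08  ])] nipple [0.5627 0.1746 0.118 ]
ball [0.3941 0.4436 0.16  ]
pivot [0.4295 0.4365 0.092 ]
pump corner NW [0.5428 0.4496 0.07  ]
NE [0.5243 0.3643 0.07  ]
SEtop [0.3727 0.3968 0.07  ]
SW [0.3879 0.4754 0.07  ]
waste [array([ 0.6163, -0.3411,  0.12  ]), array([ 0.5965, -0.5292,  0.12  ]), array([ 0.4106, -0.5067,  0.12  ]), array([ 0.4292, -0.3214,  0.12  ])]
tape [array([ 0.6167, -0.3403,  0.    ]), array([ 0.4286, -0.3225,  0.    ])]
o1 [ 0.6728 -0.2104  0.022 ] long ax ang 13.8 0.07036811517695435 0.042460025454524083
o2 [ 0.4356 -0.0821  0.022 ] long ax ang 9.8 0.06913369320764864 0.04233881832076446
b1 [ 0.5645 -0.2172  0.022 ] long ax ang -1.0 0.0719449452857262 0.043918103278365685
b2 [ 0.4374 -0.213   0.022 ] long ax ang -13.6 0.06789461758606644 0.04333413482156651
[ 0.676  -0.2108  0.024 ]
[ 0.4361 -0.0822  0.024 ]
[ 0.5657 -0.2175  0.024 ]
[ 0.4377 -0.2141  0.024 ]
```

View pics/c.png

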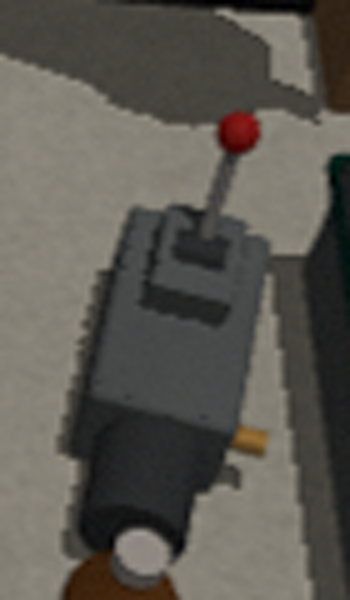

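```bash
cat >> h.py <<'E'
def plan(tgts,p=None,yaw=None,vmax=5.5,amax=10.):
    """tgts: (x,y,z,yaw); prints rows for tool-down moves in straight lines"""
    o=bot.get_obs()
    p=np.array(o['ee_pos'] if p is None else p,float); yaw=o['tcp_rot'][2] if yaw is None else yaw
    for t in tgts:
        q=np.array(t[:3],float); dy=(t[3]-yaw+180)%360-180
        n=max(1,int(np.ceil(np.linalg.norm(q-p)*100/vmax)),int(np.ceil(abs(dy)/amax)))
        print("->",t)
        for i in range(n):
            d=(q-p)*100/n; a=np.radians(yaw)
            sh=np.array([d[0]*np.cos(a)+d[1]*np.sin(a), d[0]*np.sin(a)-d[1]*np.cos(a), -d[2]])
            print("  ",sh.round(2).tolist(),"rz",round(-dy/n,2)); yaw+=dy/n
        p=q
E
python3 - <<'E'
from h import *
plan([(0.1915,.515,.28,159.6),(.564,.175,.28,137)])
s=np.load("scene0.npy",allow_pickle=True).item()
hsv=cv2.cvtColor(s['color'],cv2.COLOR_RGB2HSV)
m=cv2.inRange(hsv,(0,170,90),(4,255,255))|cv2.inRange(hsv,(176,170,90),(180,255,255))
k,_,st,ce=cv2.connectedComponentsWithStats(m)
i=1+st[1:,4].argmax(); print(st[i],ce[i])
c=np.load("top0.npy",allow_pickle=True).item()
# triangulate ball
def tri(a,b):
    (o1,d1),(o2,d2)=a,b; t=np.linalg.lstsq(np.c_[d1,-d2],o2-o1,rcond=None)[0]
    return o1+t[0]*d1,o2+t[1]*d2
print(tri((c['origin'],ray(c,128.5,246.9)),(s['origin'],ray(s,*ce[i]))))
# machine top edge in scene, several heights
for z in(0,.1,.15,.2,.25): print(z,at(c,120,167,z).round(3),at(c,120,255,z).round(3))
E
```

```text
-> (0.1915, 0.515, 0.28, 159.6)
   [-0.01, -0.04, -4.92] rz 0.01
-> (0.564, 0.175, 0.28, 137)
   [-4.68, -1.89, -0.0] rz 2.26
   [-4.75, -1.7, -0.0] rz 2.26
   [-4.81, -1.51, -0.0] rz 2.26
   [-4.87, -1.32, -0.0] rz 2.26
   [-4.92, -1.13, -0.0] rz 2.26
   [-4.96, -0.94, -0.0] rz 2.26
   [-4.99, -0.74, -0.0] rz 2.26
   [-5.01, -0.54, -0.0] rz 2.26
   [-5.03, -0.34, -0.0] rz 2.26
   [-5.04, -0.15, -0.0] rz 2.26
[395 143   7   6  31] [397.67741935 145.22580645]
(array([0.39321556, 0.44203294, 0.16754339]), array([0.39329597, 0.43940753, 0.16656609]))
0 [0.708 0.553 0.   ] [0.369 0.535 0.   ]
0.1 [0.681 0.512 0.1  ] [0.368 0.495 0.1  ]
0.15 [0.668 0.491 0.15 ] [0.368 0.476 0.15 ]
0.2 [0.655 0.471 0.2  ] [0.367 0.456 0.2  ]
0.25 [0.642 0.45  0.25 ] [0.366 0.436 0.25 ]
```

arm_command:
  increments:
    - [-1, 0, 0, -4.9, 0, 0, 0]
    - [-1, -4.68, -1.89, 0, 0, 0, 2.26]
    - [-1, -4.75, -1.7, 0, 0, 0, 2.26]
    - [-1, -4.81, -1.51, 0, 0, 0, 2.26]
    - [-1, -4.87, -1.32, 0, 0, 0, 2.26]
    - [-1, -4.92, -1.13, 0, 0, 0, 2.26]
    - [-1, -4.96, -0.94, 0, 0, 0, 2.26]
    - [-1, -4.99, -0.74, 0, 0, 0, 2.26]
    - [-1, -5.01, -0.54, 0, 0, 0, 2.26]
    - [-1, -5.03, -0.34, 0, 0, 0, 2.26]

```text
time: 1.45
ee_pos: [0.5281, 0.2083, 0.2802]
tcp_rot: [-180.0, -0.0, 139.2]
wrist_force: [0.0, 1.0, 0.2]
opening: 0.0855
```

arm_command:
  increments:
    - [-1, -5.0, -0.15, 0, 0, 0, 2.26]
    - [-1, 0, 0, 0, 0, 0, 0]
    - [-1, 0, 0, 0, 0, 0, 0]

```text
time: 1.82
ee_pos: [0.5638, 0.1759, 0.28]
tcp_rot: [-180.0, -0.0, 137.0]
wrist_force: [0.1, 0.7, 0.5]
opening: 0.085
```

Run:
```python
from h import *
o=bot.get_obs(); print(o['time'],o['q'].round(1),o['ee_pos'],o['tcp_rot'])
w=bot.camera("wrist"); np.save("w0.npy",w,allow_pickle=True); print({k:v for k,v in w.items() if k!='color'})
crop(w,0,0,512,384,1.56,"pics/w0.png")
```

```text
1.825 [ 17.3  12.3  23.8 101.6   0.   60.3] [0.56381334 0.17591181 0.28000442] [-1.79970487e+02 -3.06687026e-02  1.37001960e+02]
{'fx': 297.3186396354542, 'fy': 297.3186396354542, 'cx': 254.37308974682284, 'cy': 188.59090308206112, 'origin': array([0.50073297, 0.23358357, 0.42212317]), 'attitude': array([-18.96555513,   0.09647617,  47.00150113])}
```

View pics/w0.png

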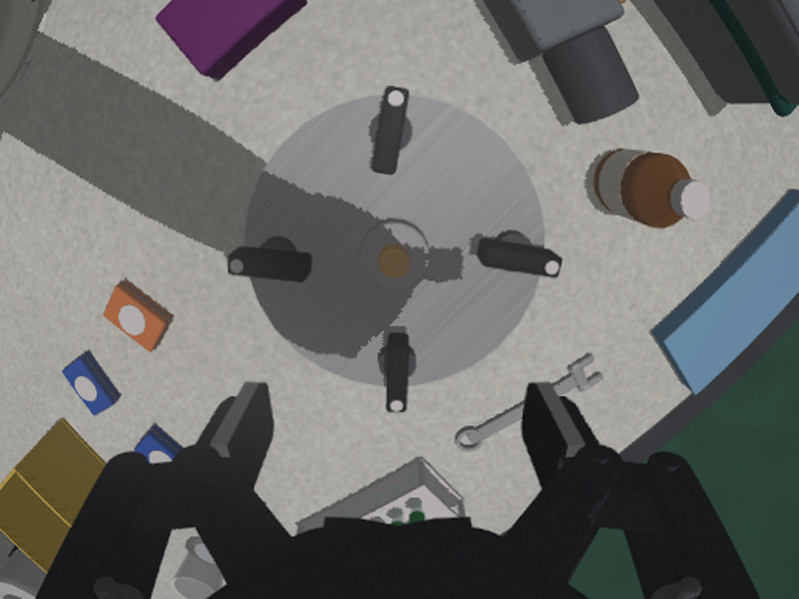

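```bash
cat >> h.py <<'E'
def wat(c,u,v,z):
    x=u-c['cx']; y=v-c['cy']; r=np.hypot(x,y); t=r/c['fx']
    d=np.array([np.sin(t)*x/r,-np.sin(t)*y/r,-np.cos(t)]) if r>0 else np.array([0,0,-1.])
    d=rot(c['attitude']).apply(d); o=c['origin']; return o+d*(z-o[2])/d[2]
E
python3 - <<'E'
from h import *
w=np.load("w0.npy",allow_pickle=True).item()
W=lambda p,z:wat(w,(p[0]+.5)/1.56-.5,(p[1]+.5)/1.56-.5,z)
# top face: dot, outer end mid, inner end mid
H={"SW":((396,98),(398,88),(385,171)),"NW":((551,267),(560,269),(483,247)),"NE":((397,405),(397,411),(398,340)),"SE":((237,266),(229,266),(310,266))}
P={k:[W(q,.12) for q in v] for k,v in H.items()}
ctr=np.mean([p[0] for p in P.values()],0)
print("ctr dots",ctr.round(4))
mids={k:(p[1]+p[2])/2 for k,p in P.items()}
c2=np.mean(list(mids.values()),0); print("ctr mids",c2.round(4))
for k,p in P.items():
    v=p[1]-p[2]; m=mids[k]-c2; d=p[0]-c2
    print(k,"mid",mids[k].round(4),"r",np.hypot(*m[:2]).round(4),"ang",np.degrees(np.arctan2(m[1],m[0])).round(1),"dot r",np.hypot(*d[:2]).round(4),"dotang",np.degrees(np.arctan2(d[1],d[0])).round(1),"bar",np.degrees(np.arctan2(v[1],v[0])).round(1),np.hypot(*v[:2]).round(4))
print("flange",[W(q,.08).round(4) for q in((245,238),(545,238),(395,95),(395,386))])
w2=W((394,261),.118); print("nip",w2.round(4))
crop(w,145,50,365,270,3.6,"pics/w0h.png")
E
```

```text
ctr dots [0.56   0.1757 0.12  ]
ctr mids [0.5581 0.1773 0.12  ]
SW mid [0.4924 0.2357 0.12  ] r 0.0879 ang 138.4 dot r 0.1084 dotang 136.6 bar 128.2 0.0549
NW mid [0.6159 0.2437 0.12  ] r 0.088 ang 49.0 dot r 0.1094 dotang 45.4 bar 32.4 0.0588
NE mid [0.6239 0.1185 0.12  ] r 0.0883 ang -41.8 dot r 0.113 dotang -42.3 bar -43.7 0.0607
SE mid [0.5003 0.1114 0.12  ] r 0.0877 ang -131.3 dot r 0.1111 dotang -131.8 bar -133.6 0.0592
flange [array([0.4714, 0.0979, 0.08  ]), array([0.6307, 0.2688, 0.08  ]), array([0.4744, 0.2553, 0.08  ]), array([0.6452, 0.0957, 0.08  ])]
nip [0.5578 0.1768 0.118 ]
```

View pics/w0h.png

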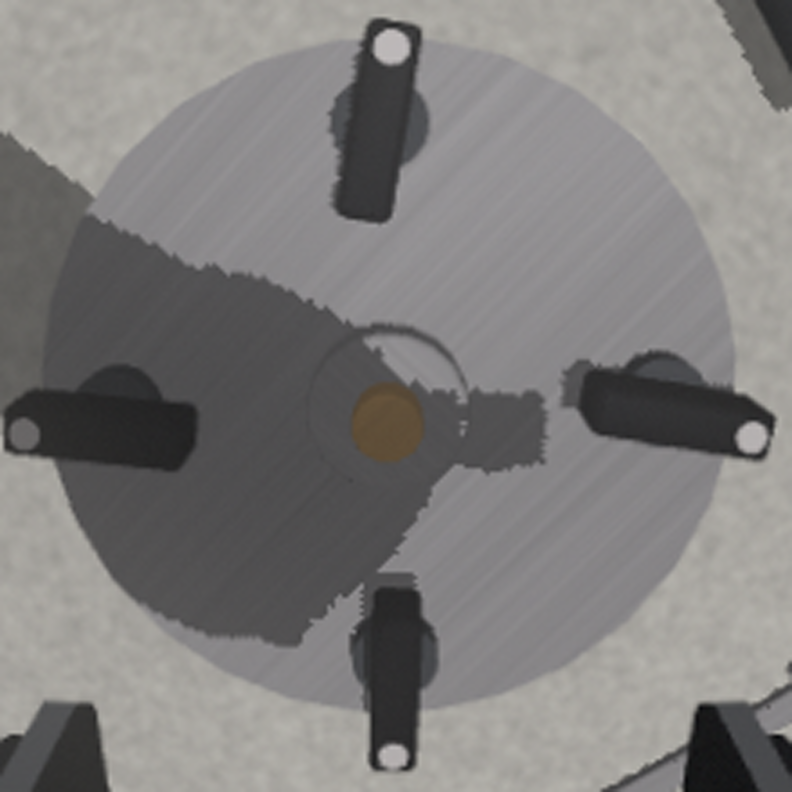

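Run:
```python
from h import *
from scipy.optimize import least_squares
w=np.load("w0.npy",allow_pickle=True).item(); c=np.load("top0.npy",allow_pickle=True).item()
W=lambda p,z:wat(w,145+(p[0]+.5)/3.6-.5,50+(p[1]+.5)/3.6-.5,z)
A=lambda p,z:at(c,120+(p[0]+.5)/5.7-.5,155+(p[1]+.5)/5.7-.5,z)
def circ(F):
    F=np.array(F)[:,:2]; r=least_squares(lambda x:np.hypot(*(F-x[:2]).T)-x[2],[.56,.175,.118]); return r.x.round(4),(r.fun*1e3).round(1)
print("W",circ([W(p,.08) for p in((43,370),(737,360),(310,47),(440,45),(460,704),(92,213),(690,200),(150,605),(640,610),(680,550))]))
print("T",circ([A(p,.08) for p in((352,255),(722,250),(537,70),(540,441),(418,115),(480,428),(455,90))]))
print("nip W",W((388,423),.118),"T",A((529,243),.118))
dW=np.array([W(p,.12) for p in((391,46),(752,437),(393,756),(22,433))])
dT=np.array([A(p,.12) for p in((401,374),(398,121),(651,106),(660,364))])
for n,d in(("W",dW),("T",dT)):
    def f(x):
        ph=x[2]+np.radians([135,45,-45,-135]); b=ph-x[3:]
        return np.r_[(d[:,:2]-x[:2]-.09*np.c_[np.cos(ph),np.sin(ph)]-.022*np.c_[np.cos(b),np.sin(b)]).ravel()*1e3, x[3:]*.5]
    r=least_squares(f,[.56,.175,.03,0,0,0,0]); print(n,r.x[:2].round(4),np.degrees(r.x[2:]).round(1),r.fun.round(1))
```

```text
W (array([0.5596, 0.1766, 0.1165]), array([ 2. ,  0.3,  0.2, -1.2,  0.8, -0.5,  0.9, -1.7,  1. , -1.7]))
T (array([0.5639, 0.1749, 0.1176]), array([-0.6, -0.7,  0.1,  2. ,  0.2, -1.4,  0.5]))
nip W [0.55787252 0.17677454 0.118     ] T [0.56274313 0.17460812 0.118     ]
W [0.5594 0.1746] [ -1.7 -15.  -18.2 -24.  -16.5] [-0.   0.  -0.  -0.1  0.1 -0.   0.   0.1 -0.1 -0.2 -0.2 -0.1]
T [0.5641 0.1745] [ 4.4 14.5 12.1  7.3 16.6] [-0.   0.  -0.1 -0.   0.  -0.   0.1  0.   0.1  0.1  0.1  0.1]
```

Run:
```python
from h import *
plan([(.6288,.116,.17,136),(.6288,.116,.093,136)],p=(.5638,.1759,.28),yaw=137)
w=np.load("w0.npy",allow_pickle=True).item()
W=lambda p,z:wat(w,(p[0]+.5)/1.56-.5,(p[1]+.5)/1.56-.5,z)
print("bottle cap",W((690,200),.13),"base",W((605,182),.0), "machine?",W((795,110),.0))
```

```text
-> (0.6288, 0.116, 0.17, 136)
   [-2.95, 0.02, 3.67] rz 0.33
   [-2.95, 0.03, 3.67] rz 0.33
   [-2.95, 0.05, 3.67] rz 0.33
-> (0.6288, 0.116, 0.093, 136)
   [0.0, 0.0, 3.85] rz -0.0
   [0.0, 0.0, 3.85] rz -0.0
bottle cap [0.66544712 0.36926304 0.13      ] base [0.65920112 0.3594926  0.        ] machine? [0.75704098 0.63153087 0.        ]
```

arm_command:
  increments:
    - [-0.2, -2.95, 0.03, 3.67, 0, 0, 0.33]
    - [-0.2, -2.95, 0.03, 3.67, 0, 0, 0.33]
    - [-0.2, -2.95, 0.05, 3.67, 0, 0, 0.33]
    - [-0.2, 0, 0, 3.85, 0, 0, 0]
    - [-0.2, 0, 0, 3.85, 0, 0, 0]
    - [-0.2, 0, 0, 0, 0, 0, 0]
  grip_force: 30

```text
time: 2.62
ee_pos: [0.6268, 0.1167, 0.0905]
tcp_rot: [-179.8, -0.2, 136.1]
wrist_force: [0.4, 0.4, 0.8]
opening: 0.0514
```

arm_command:
  increments:
    - [1, 0, 0, 0, 0, 0, 0]
    - [1, 0, 0, 0, 0, 0, 0]
    - [1, 0, 0, 0, 0, 0, 0]
    - [1, 0, 0, 0, 0, 0, 0]
  grip_force: 30

```text
time: 3.12
ee_pos: [0.6288, 0.1153, 0.096]
tcp_rot: [-180.0, 0.1, 136.0]
wrist_force: [-7.9, -4.8, 8.1]
opening: 0.0153
```

Run:
```python
from h import *
o=bot.get_obs(); print({k:np.round(v,4) for k,v in o.items()})
w=bot.camera("wrist"); crop(w,60,40,440,384,2,"pics/w1.png")
```

```text
{'time': np.float64(3.125), 'q': array([ 1.04238e+01,  1.66241e+01,  8.53960e+00,  8.18667e+01,
       -7.46000e-02,  5.44276e+01]), 'qd': array([-0.0541,  0.0664, -0.0196, -0.0418,  0.1322, -0.0683]), 'joint_efforts': array([ 2.41590e+00, -5.99049e+01,  4.66125e+01, -3.88750e+00,
        9.48000e-01, -5.25000e-02]), 'ee_pos': array([0.6288, 0.1153, 0.096 ]), 'tcp_rot': array([-1.799963e+02,  8.910000e-02,  1.359961e+02]), 'wrist_force': array([-7.9366, -4.8497,  8.0546]), 'torque': array([-0.9651,  1.6543, -0.0523]), 'opening': np.float64(0.0153)}
```

View pics/w1.png

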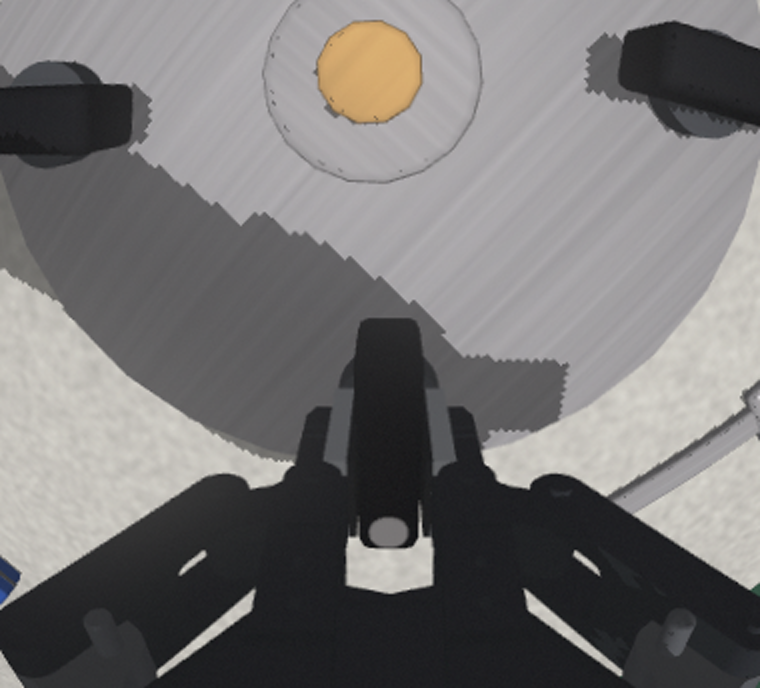

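arm_command:
  increments:
    - [1, 0, -0.15, -0.3, 0, 0, 0]
    - [1, 0, 0, 0, 0, 0, 0]
    - [1, 0, 0, 0, 0, 0, 0]

```text
time: 3.55
ee_pos: [0.6286, 0.1151, 0.0963]
tcp_rot: [180.0, 0.0, 136.0]
wrist_force: [4.0, 1.5, -9.2]
opening: 0.0156
```

arm_command:
  increments:
    - [1, 0, 0.05, 0.15, 0, 0, 0]
    - [1, 0, 0, 0, 0, 0, 8.7]
    - [1, 0, 0, 0, 0, 0, 8.7]
    - [1, 0, 0, 0, 0, 0, 8.7]
    - [1, 0, 0, 0, 0, 0, 8.7]
    - [1, 0, 0, 0, 0, 0, 8.7]
    - [1, 0, 0, 0, 0, 0, 0]
    - [1, 0, 0, 0, 0, 0, 0]

```text
time: 4.55
ee_pos: [0.6286, 0.1152, 0.0961]
tcp_rot: [179.9, 0.0, 92.7]
wrist_force: [-3.1, -1.5, 6.5]
opening: 0.0156
```

Run:
```python
from h import *
plan([(.6281,.1153,.17,92.5),(.4932,.2344,.17,128),(.4932,.2344,.095,128)],p=(.6281,.1153,.0945),yaw=92.5)
```

```text
-> (0.6281, 0.1153, 0.17, 92.5)
   [0.0, 0.0, -3.78] rz -0.0
   [0.0, 0.0, -3.78] rz -0.0
-> (0.4932, 0.2344, 0.17, 128)
   [3.12, -3.24, -0.0] rz -8.88
   [3.58, -2.72, -0.0] rz -8.88
   [3.96, -2.13, -0.0] rz -8.88
   [4.24, -1.5, -0.0] rz -8.88
-> (0.4932, 0.2344, 0.095, 128)
   [0.0, 0.0, 3.75] rz -0.0
   [0.0, 0.0, 3.75] rz -0.0
```

arm_command:
  increments:
    - [-0.2, 0, 0, 0, 0, 0, 0]
    - [-0.2, 0, 0, 0, 0, 0, 0]
    - [-0.2, 0, 0, -3.78, 0, 0, 0]
    - [-0.2, 0, 0, -3.78, 0, 0, 0]
    - [-0.2, 3.12, -3.24, 0, 0, 0, -8.88]
    - [-0.2, 3.58, -2.72, 0, 0, 0, -8.88]
    - [-0.2, 3.96, -2.13, 0, 0, 0, -8.88]
    - [-0.2, 4.24, -1.5, 0, 0, 0, -8.88]
    - [-0.2, 0, 0, 0, 0, 0, 0]

```text
time: 5.68
ee_pos: [0.4918, 0.2359, 0.1707]
tcp_rot: [180.0, -0.0, 128.4]
wrist_force: [0.4, -0.3, -0.2]
opening: 0.0513
```

arm_command:
  increments:
    - [-0.2, 0, 0, 3.75, 0, 0, 0]
    - [-0.2, 0, 0, 3.75, 0, 0, 0]
    - [-0.2, 0, 0, 0, 0, 0, 0]
    - [1, 0, 0, 0, 0, 0, 0]
    - [1, 0, 0, 0, 0, 0, 0]
    - [1, 0, 0, 0, 0, 0, 0]
    - [1, 0, 0, 0, 0, 0, 0]

```text
time: 6.55
ee_pos: [0.4943, 0.2343, 0.0973]
tcp_rot: [179.9, 0.1, 128.0]
wrist_force: [-0.9, -2.5, 6.6]
opening: 0.0155
```

arm_command:
  increments:
    - [1, 0, 0, 0, 0, 0, 8.88]
    - [1, 0, 0, 0, 0, 0, 8.88]
    - [1, 0, 0, 0, 0, 0, 8.88]
    - [1, 0, 0, 0, 0, 0, 8.88]
    - [1, 0, 0, 0, 0, 0, 0]
    - [1, 0, 0, 0, 0, 0, 0]

```text
time: 7.3
ee_pos: [0.494, 0.2341, 0.0972]
tcp_rot: [179.9, -0.0, 92.5]
wrist_force: [-3.0, -3.1, 8.1]
opening: 0.0154
```

Run:
```python
from h import *
print("SE"); plan([(.4932,.2344,.17,92.5),(.501,.1074,.17,46),(.501,.1074,.095,46)],p=(.4932,.2344,.095),yaw=92.5)
```

```text
SE
-> (0.4932, 0.2344, 0.17, 92.5)
   [0.0, 0.0, -3.75] rz -0.0
   [0.0, 0.0, -3.75] rz -0.0
-> (0.501, 0.1074, 0.17, 46)
   [-2.54, 0.05, -0.0] rz 9.3
   [-2.5, 0.46, -0.0] rz 9.3
   [-2.4, 0.85, -0.0] rz 9.3
   [-2.23, 1.23, -0.0] rz 9.3
   [-2.0, 1.57, -0.0] rz 9.3
-> (0.501, 0.1074, 0.095, 46)
   [0.0, 0.0, 3.75] rz -0.0
   [0.0, 0.0, 3.75] rz -0.0
```

Run:
```python
from h import *
plan([(.6204,.2424,.17,214)],p=(.4932,.2344,.17),yaw=92.5)
print("SE");plan([(.501,.1074,.17,226)],p=(.6204,.2424,.17),yaw=182.5)
```

```text
-> (0.6204, 0.2424, 0.17, 214)
   [0.02, 0.98, -0.0] rz -9.35
   [-0.14, 0.97, -0.0] rz -9.35
   [-0.3, 0.93, -0.0] rz -9.35
   [-0.44, 0.87, -0.0] rz -9.35
   [-0.58, 0.79, -0.0] rz -9.35
   [-0.7, 0.69, -0.0] rz -9.35
   [-0.8, 0.56, -0.0] rz -9.35
   [-0.88, 0.42, -0.0] rz -9.35
   [-0.94, 0.28, -0.0] rz -9.35
   [-0.97, 0.12, -0.0] rz -9.35
   [-0.98, -0.04, -0.0] rz -9.35
   [-0.96, -0.2, -0.0] rz -9.35
   [-0.91, -0.35, -0.0] rz -9.35
SE
-> (0.501, 0.1074, 0.17, 226)
   [2.5, -2.59, -0.0] rz -8.7
   [2.87, -2.18, -0.0] rz -8.7
   [3.16, -1.73, -0.0] rz -8.7
   [3.39, -1.23, -0.0] rz -8.7
   [3.54, -0.7, -0.0] rz -8.7
```

arm_command:
  increments:
    - [-0.2, 0, 0, 0, 0, 0, 0]
    - [-0.2, 0, 0, 0, 0, 0, 0]
    - [-0.2, 0, 0, -3.75, 0, 0, 0]
    - [-0.2, 0, 0, -3.75, 0, 0, 0]
    - [-0.2, 0.02, 0.98, 0, 0, 0, -9.35]
    - [-0.2, -0.14, 0.97, 0, 0, 0, -9.35]
    - [-0.2, -0.3, 0.93, 0, 0, 0, -9.35]
    - [-0.2, -0.44, 0.87, 0, 0, 0, -9.35]
    - [-0.2, -0.58, 0.79, 0, 0, 0, -9.35]
    - [-0.2, -0.7, 0.69, 0, 0, 0, -9.35]

```text
time: 8.55
ee_pos: [0.5525, 0.238, 0.1702]
tcp_rot: [-180.0, -0.0, 148.9]
wrist_force: [0.7, -0.2, -0.2]
opening: 0.0512
```

arm_command:
  increments:
    - [-0.2, -0.8, 0.56, 0, 0, 0, -9.35]
    - [-0.2, -0.88, 0.42, 0, 0, 0, -9.35]
    - [-0.2, -0.94, 0.28, 0, 0, 0, -9.35]
    - [-0.2, -0.97, 0.12, 0, 0, 0, -9.35]
    - [-0.2, -0.98, -0.04, 0, 0, 0, -9.35]
    - [-0.2, -0.96, -0.2, 0, 0, 0, -9.35]
    - [-0.2, -0.91, -0.35, 0, 0, 0, -9.35]
    - [-0.2, 0, 0, 0, 0, 0, 0]
    - [-0.2, 0, 0, 0, 0, 0, 0]

```text
time: 9.68
ee_pos: [0.6202, 0.2423, 0.1702]
tcp_rot: [180.0, -0.0, -146.1]
wrist_force: [-0.3, -0.8, -0.4]
opening: 0.0514
```

arm_command:
  increments:
    - [-0.2, 0, 0, 3.75, 0, 0, 0]
    - [-0.2, 0, 0, 3.75, 0, 0, 0]
    - [-0.2, 0, 0, 0, 0, 0, 0]
    - [1, 0, 0, 0, 0, 0, 0]
    - [1, 0, 0, 0, 0, 0, 0]
    - [1, 0, 0, 0, 0, 0, 0]
    - [1, 0, 0, 0, 0, 0, 0]

```text
time: 10.55
ee_pos: [0.6214, 0.2426, 0.0976]
tcp_rot: [-179.9, 0.2, -145.9]
wrist_force: [-0.3, -1.8, 6.4]
opening: 0.0158
```

arm_command:
  increments:
    - [1, 0, 0, 0, 0, 0, 7.88]
    - [1, 0, 0, 0, 0, 0, 7.88]
    - [1, 0, 0, 0, 0, 0, 7.88]
    - [1, 0, 0, 0, 0, 0, 7.88]
    - [1, 0, 0, 0, 0, 0, 0]
    - [1, 0, 0, 0, 0, 0, 0]

```text
time: 11.3
ee_pos: [0.6214, 0.2423, 0.0977]
tcp_rot: [180.0, 0.2, -177.5]
wrist_force: [-1.7, -0.6, 6.6]
opening: 0.0155
```

arm_command:
  increments:
    - [-0.2, 0, 0, 0, 0, 0, 0]
    - [-0.2, 0, 0, 0, 0, 0, 0]
    - [-0.2, 0, 0, -3.75, 0, 0, 0]
    - [-0.2, 0, 0, -3.75, 0, 0, 0]
    - [-0.2, 2.5, -2.59, 0, 0, 0, -8.7]
    - [-0.2, 2.87, -2.18, 0, 0, 0, -8.7]
    - [-0.2, 3.16, -1.73, 0, 0, 0, -8.7]
    - [-0.2, 3.39, -1.23, 0, 0, 0, -8.7]
    - [-0.2, 3.54, -0.7, 0, 0, 0, -8.7]
    - [-0.2, 0, 0, 0, 0, 0, 0]

```text
time: 12.55
ee_pos: [0.5002, 0.106, 0.1709]
tcp_rot: [-180.0, 0.0, -134.0]
wrist_force: [0.2, 0.7, -0.2]
opening: 0.0511
```

arm_command:
  increments:
    - [-0.2, 0, 0, 3.75, 0, 0, 0]
    - [-0.2, 0, 0, 3.75, 0, 0, 0]
    - [-0.2, 0, 0, 0, 0, 0, 0]
    - [1, 0, 0, 0, 0, 0, 0]
    - [1, 0, 0, 0, 0, 0, 0]
    - [1, 0, 0, 0, 0, 0, 0]
    - [1, 0, 0, 0, 0, 0, 0]

```text
time: 13.42
ee_pos: [0.5017, 0.1078, 0.0971]
tcp_rot: [-180.0, 0.1, -133.9]
wrist_force: [-3.5, 2.7, 5.9]
opening: 0.0157
```

Rotate SE 43.5°, release, lift, and look with the wrist camera from the holder centre.

arm_command:
  increments:
    - [1, 0, 0, 0, 0, 0, 8.7]
    - [1, 0, 0, 0, 0, 0, 8.7]
    - [1, 0, 0, 0, 0, 0, 8.7]
    - [1, 0, 0, 0, 0, 0, 8.7]
    - [1, 0, 0, 0, 0, 0, 8.7]
    - [1, 0, 0, 0, 0, 0, 0]
    - [1, 0, 0, 0, 0, 0, 0]

```text
time: 14.3
ee_pos: [0.5017, 0.1076, 0.0972]
tcp_rot: [179.9, 0.1, -177.5]
wrist_force: [-2.7, 1.3, 6.1]
opening: 0.0154
```

arm_command:
  increments:
    - [-0.2, 0, 0, 0, 0, 0, 0]
    - [-0.2, 0, 0, 0, 0, 0, 0]
    - [-0.2, 0, 0, -5, 0, 0, 0]
    - [-0.2, 0, 0, -5, 0, 0, 0]
    - [-0.2, 0, 0, -5, 0, 0, 0]
    - [-0.2, 0, 0, 0, 0, 0, 0]

```text
time: 15.05
ee_pos: [0.5025, 0.1074, 0.2495]
tcp_rot: [179.9, 0.4, -177.5]
wrist_force: [0.2, 0.0, -0.1]
opening: 0.0511
```

Run:
```python
from h import *
o=bot.get_obs(); print(o['q'].round(1),o['ee_pos'].round(4),o['tcp_rot'].round(1))
w=bot.camera("wrist"); np.save("w2.npy",w,allow_pickle=True); crop(w,0,0,512,384,1.56,"pics/w2.png")
```

```text
[12.1  0.1  7.  96.6 -0.   9.5] [0.5025 0.1074 0.2495] [ 179.9    0.4 -177.5]
```

View pics/w2.png

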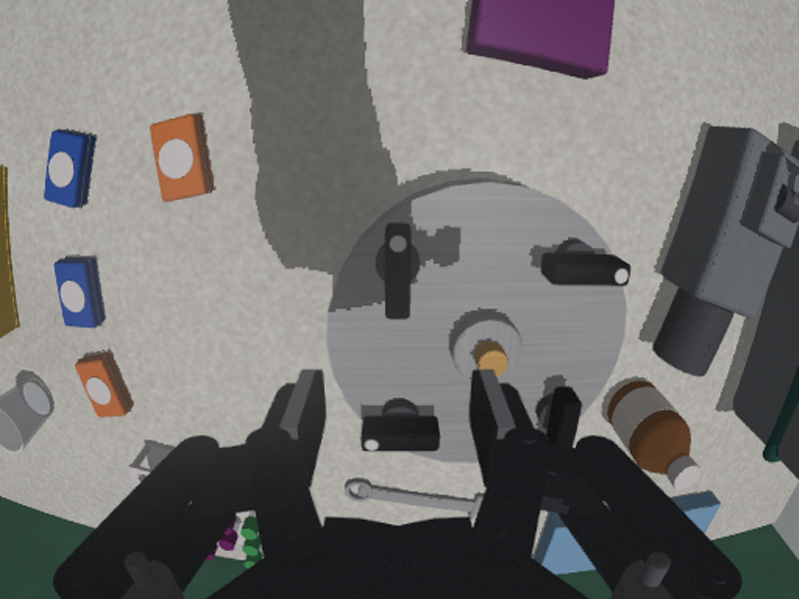

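arm_command:
  increments:
    - [-0.2, 0, 0, 5, 0, 0, 0]
    - [-0.2, 0, 0, 5, 0, 0, 0]
    - [-0.2, 0, 0, 5, 0, 0, 0]
    - [-0.2, 0, 0, 0, 0, 0, 0]
    - [1, 0, 0, 0, 0, 0, 0]
    - [1, 0, 0, 0, 0, 0, 0]
    - [1, 0, 0, 0, 0, 0, 0]
    - [1, 0, 0, 0, 0, 0, 0]

```text
time: 16.1
ee_pos: [0.5024, 0.1076, 0.0977]
tcp_rot: [179.9, 0.2, -177.4]
wrist_force: [-0.6, 1.6, 6.7]
opening: 0.0156
```

arm_command:
  increments:
    - [1, 0, 0, 0, 0, 0, 9]
    - [1, 0, 0, 0, 0, 0, 9]
    - [1, 0, 0, 0, 0, 0, 9]
    - [1, 0, 0, 0, 0, 0, 9]
    - [1, 0, 0, 0, 0, 0, 7]
    - [1, 0, 0, 0, 0, 0, 1]
    - [1, 0, 0, 0, 0, 0, 0]
    - [1, 0, 0, 0, 0, 0, 0]

```text
time: 17.1
ee_pos: [0.5022, 0.1071, 0.0977]
tcp_rot: [179.9, 0.1, 138.5]
wrist_force: [-3.0, -1.5, 7.9]
opening: 0.0156
```

Run:
```python
from h import *
o=bot.get_obs(); print(o['q'].round(2),o['tcp_rot'].round(2),o['wrist_force'].round(1),o['torque'].round(3),o['joint_efforts'].round(3))
```

```text
[ 1.206e+01 -7.200e-01 -1.056e+01  7.998e+01 -5.000e-02  5.352e+01] [1.7988e+02 1.5000e-01 1.3854e+02] [-3.  -1.5  7.9] [-0.52   0.47  -0.037] [  0.904 -42.076  43.794  -1.086   0.543  -0.06 ]
```

arm_command:
  increments:
    - [1, 0, 0, 0, 0, 0, 1.5]
    - [1, 0, 0, 0, 0, 0, 1.5]
    - [1, 0, 0, 0, 0, 0, 0]

```text
time: 17.48
ee_pos: [0.5022, 0.107, 0.0977]
tcp_rot: [179.9, 0.2, 135.6]
wrist_force: [-2.5, -2.8, 7.4]
opening: 0.0154
```

Run:
```python
from h import *
o=bot.get_obs(); print(o['tcp_rot'].round(2),o['wrist_force'].round(1),o['torque'].round(3),o['joint_efforts'].round(3))
```

```text
[1.7988e+02 1.5000e-01 1.3558e+02] [-2.5 -2.8  7.4] [-0.611  0.428  0.754] [  0.41  -42.037  43.806  -1.128   0.706   0.952]
```

Run:
```python
from h import *
plan([(.6208,.2424,.17,182.5)],p=(.501,.1074,.17),yaw=135.5)
print("NE half from NW home");plan([(.628,.1152,.17,92.5)],p=(.6208,.2424,.17),yaw=135.5)
print("SW half from NE home");plan([(.4934,.2343,.17,92.5)],p=(.628,.1152,.17),yaw=45.5)
```

```text
-> (0.6208, 0.2424, 0.17, 182.5)
   [0.18, 3.61, -0.0] rz -9.4
   [-0.41, 3.59, -0.0] rz -9.4
   [-0.99, 3.47, -0.0] rz -9.4
   [-1.54, 3.26, -0.0] rz -9.4
   [-2.05, 2.97, -0.0] rz -9.4
NE half from NW home
-> (0.628, 0.1152, 0.17, 92.5)
   [-1.89, -1.71, -0.0] rz 8.6
   [-2.12, -1.41, -0.0] rz 8.6
   [-2.31, -1.08, -0.0] rz 8.6
   [-2.44, -0.72, -0.0] rz 8.6
   [-2.52, -0.35, -0.0] rz 8.6
SW half from NE home
-> (0.4934, 0.2343, 0.17, 92.5)
   [-0.19, -3.59, -0.0] rz -9.4
   [0.4, -3.57, -0.0] rz -9.4
   [0.98, -3.46, -0.0] rz -9.4
   [1.53, -3.25, -0.0] rz -9.4
   [2.04, -2.96, -0.0] rz -9.4
```

arm_command:
  increments:
    - [-0.2, 0, 0, 0, 0, 0, 0]
    - [-0.2, 0, 0, 0, 0, 0, 0]
    - [-0.2, 0, 0, -3.75, 0, 0, 0]
    - [-0.2, 0, 0, -3.75, 0, 0, 0]
    - [-0.2, 0.18, 3.61, 0, 0, 0, -9.4]
    - [-0.2, -0.41, 3.59, 0, 0, 0, -9.4]
    - [-0.2, -0.99, 3.47, 0, 0, 0, -9.4]
    - [-0.2, -1.54, 3.26, 0, 0, 0, -9.4]
    - [-0.2, -2.05, 2.97, 0, 0, 0, -9.4]
    - [-0.2, 0, 0, 0, 0, 0, 0]

```text
time: 18.73
ee_pos: [0.6216, 0.244, 0.1686]
tcp_rot: [-180.0, -0.1, -177.3]
wrist_force: [0.1, -0.8, 0.0]
opening: 0.0515
```

arm_command:
  increments:
    - [-0.2, 0, 0, 3.75, 0, 0, 0]
    - [-0.2, 0, 0, 3.75, 0, 0, 0]
    - [-0.2, 0, 0, 0, 0, 0, 0]
    - [1, 0, 0, 0, 0, 0, 0]
    - [1, 0, 0, 0, 0, 0, 0]
    - [1, 0, 0, 0, 0, 0, 0]
    - [1, 0, 0, 0, 0, 0, 0]

```text
time: 19.6
ee_pos: [0.6218, 0.2424, 0.0977]
tcp_rot: [180.0, 0.2, -177.5]
wrist_force: [0.3, -2.2, 7.8]
opening: 0.0154
```

arm_command:
  increments:
    - [1, 0, 0, 0, 0, 0, 9]
    - [1, 0, 0, 0, 0, 0, 9]
    - [1, 0, 0, 0, 0, 0, 9]
    - [1, 0, 0, 0, 0, 0, 9]
    - [1, 0, 0, 0, 0, 0, 7]
    - [1, 0, 0, 0, 0, 0, 2]
    - [1, 0, 0, 0, 0, 0, 2]
    - [1, 0, 0, 0, 0, 0, 0]

```text
time: 20.6
ee_pos: [0.6216, 0.2418, 0.0977]
tcp_rot: [179.9, 0.1, 135.5]
wrist_force: [-1.4, -4.5, 7.7]
opening: 0.0151
```

Run:
```python
from h import *
o=bot.get_obs(); print(o['tcp_rot'].round(2),o['wrist_force'].round(1),o['torque'].round(3),o['joint_efforts'].round(3))
```

```text
[1.7990e+02 1.3000e-01 1.3553e+02] [-1.4 -4.5  7.7] [-1.013  0.449  0.614] [  1.914 -64.017  44.436  -1.554   1.079   0.836]
```

arm_command:
  increments:
    - [-0.2, 0, 0, 0, 0, 0, 0]
    - [-0.2, 0, 0, 0, 0, 0, 0]
    - [-0.2, 0, 0, -3.75, 0, 0, 0]
    - [-0.2, 0, 0, -3.75, 0, 0, 0]
    - [-0.2, -1.89, -1.71, 0, 0, 0, 8.6]
    - [-0.2, -2.12, -1.41, 0, 0, 0, 8.6]
    - [-0.2, -2.31, -1.08, 0, 0, 0, 8.6]
    - [-0.2, -2.44, -0.72, 0, 0, 0, 8.6]
    - [-0.2, -2.52, -0.35, 0, 0, 0, 8.6]
    - [-0.2, 0, 0, 0, 0, 0, 0]

```text
time: 21.85
ee_pos: [0.6284, 0.1139, 0.1704]
tcp_rot: [180.0, 0.0, 92.4]
wrist_force: [0.9, 0.7, -0.5]
opening: 0.0512
```

arm_command:
  increments:
    - [-0.2, 0, 0, 3.75, 0, 0, 0]
    - [-0.2, 0, 0, 3.75, 0, 0, 0]
    - [-0.2, 0, 0, 0, 0, 0, 0]
    - [1, 0, 0, 0, 0, 0, 0]
    - [1, 0, 0, 0, 0, 0, 0]
    - [1, 0, 0, 0, 0, 0, 0]
    - [1, 0, 0, 0, 0, 0, 0]

```text
time: 22.72
ee_pos: [0.6286, 0.1156, 0.0976]
tcp_rot: [179.9, -0.0, 92.6]
wrist_force: [-4.0, 1.5, 6.9]
opening: 0.0155
```

arm_command:
  increments:
    - [1, 0, 0, 0, 0, 0, 9]
    - [1, 0, 0, 0, 0, 0, 9]
    - [1, 0, 0, 0, 0, 0, 9]
    - [1, 0, 0, 0, 0, 0, 9]
    - [1, 0, 0, 0, 0, 0, 7]
    - [1, 0, 0, 0, 0, 0, 2]
    - [1, 0, 0, 0, 0, 0, 2]
    - [1, 0, 0, 0, 0, 0, 0]

```text
time: 23.72
ee_pos: [0.6289, 0.1155, 0.0976]
tcp_rot: [179.9, -0.1, 45.6]
wrist_force: [-2.3, 0.1, 4.7]
opening: 0.0158
```

Run:
```python
from h import *
o=bot.get_obs(); print(o['tcp_rot'].round(2),o['wrist_force'].round(1),o['torque'].round(3),o['joint_efforts'].round(3))
```

```text
[ 1.7991e+02 -1.3000e-01  4.5600e+01] [-2.3  0.1  4.7] [-0.131  0.585  0.659] [ -0.895 -61.392  45.086  -1.152   0.      0.867]
```

arm_command:
  increments:
    - [-0.2, 0, 0, 0, 0, 0, 0]
    - [-0.2, 0, 0, 0, 0, 0, 0]
    - [-0.2, 0, 0, -3.75, 0, 0, 0]
    - [-0.2, 0, 0, -3.75, 0, 0, 0]
    - [-0.2, -0.19, -3.59, 0, 0, 0, -9.4]
    - [-0.2, 0.4, -3.57, 0, 0, 0, -9.4]
    - [-0.2, 0.98, -3.46, 0, 0, 0, -9.4]
    - [-0.2, 1.53, -3.25, 0, 0, 0, -9.4]
    - [-0.2, 2.04, -2.96, 0, 0, 0, -9.4]
    - [-0.2, 0, 0, 0, 0, 0, 0]

```text
time: 24.98
ee_pos: [0.4923, 0.2354, 0.1708]
tcp_rot: [180.0, -0.0, 92.8]
wrist_force: [0.4, 0.9, 0.1]
opening: 0.0511
```

arm_command:
  increments:
    - [-0.2, 0, 0, 3.75, 0, 0, 0]
    - [-0.2, 0, 0, 3.75, 0, 0, 0]
    - [-0.2, 0, 0, 0, 0, 0, 0]
    - [1, 0, 0, 0, 0, 0, 0]
    - [1, 0, 0, 0, 0, 0, 0]
    - [1, 0, 0, 0, 0, 0, 0]
    - [1, 0, 0, 0, 0, 0, 0]

```text
time: 25.85
ee_pos: [0.494, 0.2343, 0.0973]
tcp_rot: [179.9, -0.0, 92.5]
wrist_force: [-3.9, -2.3, 7.0]
opening: 0.0152
```

arm_command:
  increments:
    - [1, 0, 0, 0, 0, 0, 9]
    - [1, 0, 0, 0, 0, 0, 9]
    - [1, 0, 0, 0, 0, 0, 9]
    - [1, 0, 0, 0, 0, 0, 9]
    - [1, 0, 0, 0, 0, 0, 7]
    - [1, 0, 0, 0, 0, 0, 2]
    - [1, 0, 0, 0, 0, 0, 2]
    - [1, 0, 0, 0, 0, 0, 0]

```text
time: 26.85
ee_pos: [0.4937, 0.2344, 0.0973]
tcp_rot: [180.0, -0.1, 45.6]
wrist_force: [-5.4, -0.9, 7.4]
opening: 0.0155
```

Run:
```python
from h import *
o=bot.get_obs(); print(o['tcp_rot'].round(2),o['wrist_force'].round(1),o['torque'].round(3),o['joint_efforts'].round(3))
```

```text
[ 1.7997e+02 -9.0000e-02  4.5590e+01] [-5.4 -0.9  7.4] [-0.363  0.962  0.762] [ -1.237 -47.51   45.441  -2.085  -0.142   0.983]
```

arm_command:
  increments:
    - [-0.2, 0, 0, 0, 0, 0, 0]
    - [-0.2, 0, 0, 0, 0, 0, 0]
    - [-0.2, 0, 0, -5, 0, 0, 0]
    - [-0.2, 0, 0, -5, 0, 0, 0]
    - [-0.2, 0, 0, -5, 0, 0, 0]
    - [-0.2, 0, 0, -3.5, 0, 0, 0]
    - [1, 0, 0, 0, 0, 0, 0]
    - [1, 0, 0, 0, 0, 0, 0]
    - [1, 0, 0, 0, 0, 0, 0]

```text
time: 27.98
ee_pos: [0.4932, 0.234, 0.2789]
tcp_rot: [-180.0, 0.1, 45.6]
wrist_force: [0.1, 0.1, -0.2]
opening: 0.0
```

Run:
```python
from h import *
o=bot.get_obs(); print(o['q'].round(1),o['ee_pos'].round(4),o['tcp_rot'].round(1))
w=bot.camera("wrist"); np.save("w3.npy",w,allow_pickle=True); crop(w,0,0,512,384,1.56,"pics/w3.png"); print(w['origin'],w['attitude'])
```

```text
[ 25.4   5.9  16.5 100.7   0.  159.8] [0.4932 0.234  0.2789] [-1.80e+02  1.00e-01  4.56e+01]
[0.55073011 0.29446112 0.42081004] [-19.20333682   0.06406416 -44.44752775]
```

View pics/w3.png

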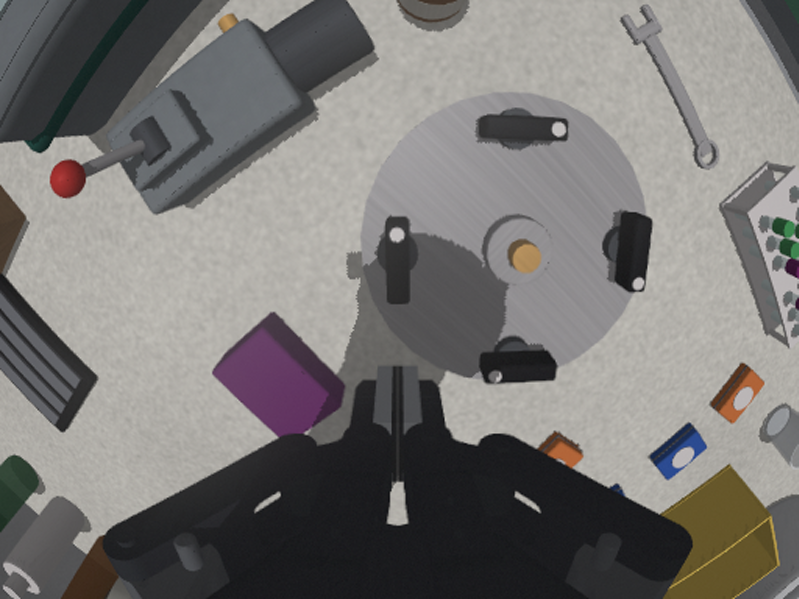

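Run:
```python
from h import *
c=np.load("top0.npy",allow_pickle=True).item(); s=np.load("scene0.npy",allow_pickle=True).item(); w=np.load("w3.npy",allow_pickle=True).item()
k=lambda p,f=1.5625:((p[0]+.5)/f-.5,(p[1]+.5)/f-.5)
def wr(p): 
    u=k(p,1.56); return wat(w,*u,0)-w['origin']
def tri(*L):
    A=0;b=0
    for o,d in L:
        d=d/np.linalg.norm(d);P=np.eye(3)-np.outer(d,d);A=A+P;b=b+P@o
    x=np.linalg.solve(A,b); return x.round(4),[float(np.linalg.norm((np.eye(3)-np.outer(d,d)/(d@d))@(x-o)).round(4)) for o,d in L]
T=lambda p:(c['origin'],ray(c,*k(p))); S=lambda p:(s['origin'],ray(s,*k(p))); Wr=lambda p:(w['origin'],wr(p))
b=(c['origin'],ray(c,128.5,246.9)); bs=(s['origin'],ray(s,397.7,145.2)); bw=Wr((68,179))
print("ball TS",tri(b,bs),"TW",tri(b,bw),"all",tri(b,bs,bw))
print("pivot W",wat(w,*k((150,140),1.56),.092))
print("pump top corners W",[wat(w,*k(p,1.56),.07).round(4) for p in((237,20),(312,107),(157,212))])
print("screen",tri(T((137,403)),S((695,225))),tri(T((139,351)),S((707,265))))
print("machine W edge z0",[wat(w,*k(p,1.56),.01).round(3) for p in((40,145),(75,145),(130,60))])
```

```text
ball TS (array([0.3933, 0.4407, 0.1672]), [0.0014, 0.0014]) TW (array([0.3926, 0.4395, 0.1689]), [0.002, 0.002]) all (array([0.3925, 0.44  , 0.1671]), [0.0022, 0.0009, 0.002])
pivot W [0.42284757 0.43486707 0.092     ]
pump top corners W [array([0.5333, 0.4526, 0.07  ]), array([0.5232, 0.3576, 0.07  ]), array([0.3728, 0.3999, 0.07  ])]
screen (array([0.36  , 0.5841, 0.1527]), [0.0017, 0.0017]) (array([0.4695, 0.5841, 0.1627]), [0.0033, 0.0033])
machine W edge z0 [array([0.294, 0.585, 0.01 ]), array([0.327, 0.542, 0.01 ]), array([0.434, 0.544, 0.01 ])]
```

Run:
```python
from h import *
u=np.array([.976,-.216,0]); b=np.array([.393,.440,.148]); s=b-.05*u; e=s+.094*u
plan([(s[0],s[1],.26,77.5),(*s,77.5),(*e,77.5)],p=(.493,.234,.279),yaw=45.6,vmax=4.5)
```

```text
-> (np.float64(0.3442), np.float64(0.4508), 0.26, 77.5)
   [0.85, -4.3, 0.32] rz -5.32
   [1.24, -4.2, 0.32] rz -5.32
   [1.63, -4.07, 0.32] rz -5.32
   [2.0, -3.9, 0.32] rz -5.32
   [2.35, -3.7, 0.32] rz -5.32
   [2.68, -3.47, 0.32] rz -5.32
-> (np.float64(0.3442), np.float64(0.4508), np.float64(0.148), 77.5)
   [0.0, 0.0, 3.73] rz -0.0
   [0.0, 0.0, 3.73] rz -0.0
   [0.0, 0.0, 3.73] rz -0.0
-> (np.float64(0.435944), np.float64(0.430496), np.float64(0.148), 77.5)
   [0.0, 3.13, -0.0] rz -0.0
   [0.0, 3.13, -0.0] rz -0.0
   [0.0, 3.13, -0.0] rz -0.0
```

arm_command:
  increments:
    - [1, 0.85, -4.3, 0.32, 0, 0, -5.32]
    - [1, 1.24, -4.2, 0.32, 0, 0, -5.32]
    - [1, 1.63, -4.07, 0.32, 0, 0, -5.32]
    - [1, 2.0, -3.9, 0.32, 0, 0, -5.32]
    - [1, 2.35, -3.7, 0.32, 0, 0, -5.32]
    - [1, 2.68, -3.47, 0.32, 0, 0, -5.32]
    - [1, 0, 0, 0, 0, 0, 0]
    - [1, 0, 0, 3.73, 0, 0, 0]
    - [1, 0, 0, 3.73, 0, 0, 0]
    - [1, 0, 0, 3.73, 0, 0, 0]

```text
time: 29.28
ee_pos: [0.3453, 0.4502, 0.1476]
tcp_rot: [180.0, 0.0, 77.4]
wrist_force: [0.4, 0.2, 0.5]
opening: 0.0001
```

arm_command:
  increments:
    - [1, 0, 0, 0, 0, 0, 0]
    - [1, 0, 2, 0, 0, 0, 0]
    - [1, 0, 2, 0, 0, 0, 0]
    - [1, 0, 2, 0, 0, 0, 0]
    - [1, 0, 2, 0, 0, 0, 0]
    - [1, 0, 0.8, 0, 0, 0, 0]
    - [1, 0, 0.4, 0, 0, 0, 0]
    - [1, 0, 0, 0, 0, 0, 0]

```text
time: 30.28
ee_pos: [0.4348, 0.4311, 0.1491]
tcp_rot: [180.0, 0.0, 77.5]
wrist_force: [0.6, -0.3, 0.8]
opening: 0.0002
```

arm_command:
  increments:
    - [1, 0, 0.3, 0, 0, 0, 0]
    - [1, 0, 0.3, 0, 0, 0, 0]
    - [1, 0, 0, 0, 0, 0, 0]

```text
time: 30.65
ee_pos: [0.4381, 0.4305, 0.1492]
tcp_rot: [-179.7, 0.0, 77.6]
wrist_force: [-12.3, 3.0, 2.0]
opening: 0.0001
```

Run:
```python
from h import *
w=bot.camera("wrist"); crop(w,0,0,512,384,1.56,"pics/w4.png")
```

```text
(no output)
```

View pics/w4.png

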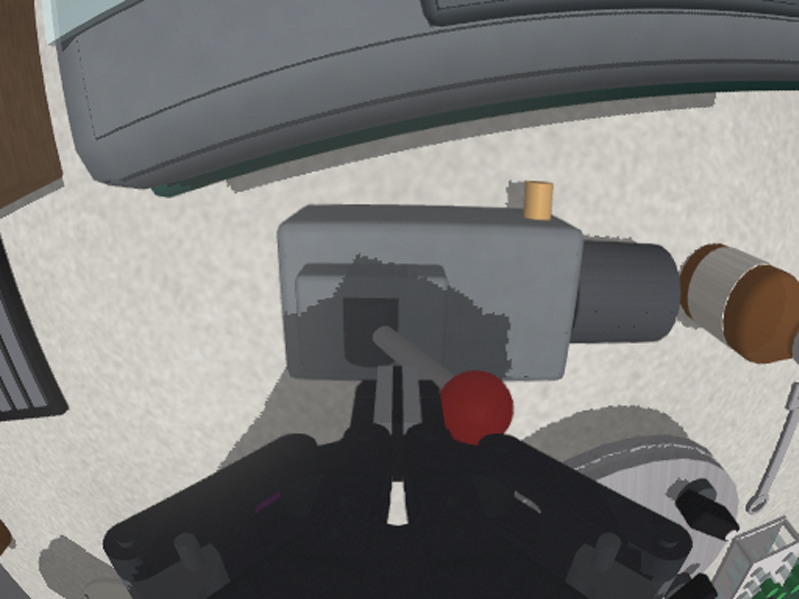

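arm_command:
  increments:
    - [1, 0, -2, 0, 0, 0, 0]
    - [1, 0, -1.5, 0, 0, 0, 0]
    - [-1, 0, 0, -5, 0, 0, 0]
    - [-1, 0, 0, -5, 0, 0, 0]
    - [-1, 0, 0, -5, 0, 0, 0]
    - [-1, 0, 0, 0, 0, 0, 0]

```text
time: 31.45
ee_pos: [0.4065, 0.4383, 0.304]
tcp_rot: [179.8, -0.4, 77.5]
wrist_force: [0.6, -0.2, -1.4]
opening: 0.0718
```

Run:
```python
from h import *
o=bot.get_obs(); print(o['q'].round(1),o['ee_pos'].round(4),o['tcp_rot'].round(1))
c=bot.camera("top"); np.save("top1.npy",c,allow_pickle=True); crop(c,100,100,440,352,2.3,"pics/t1.png")
```

```text
[ 47.2  14.   28.6 104.2  -0.  149.7] [0.4065 0.4383 0.304 ] [179.8  -0.4  77.5]
```

View pics/t1.png

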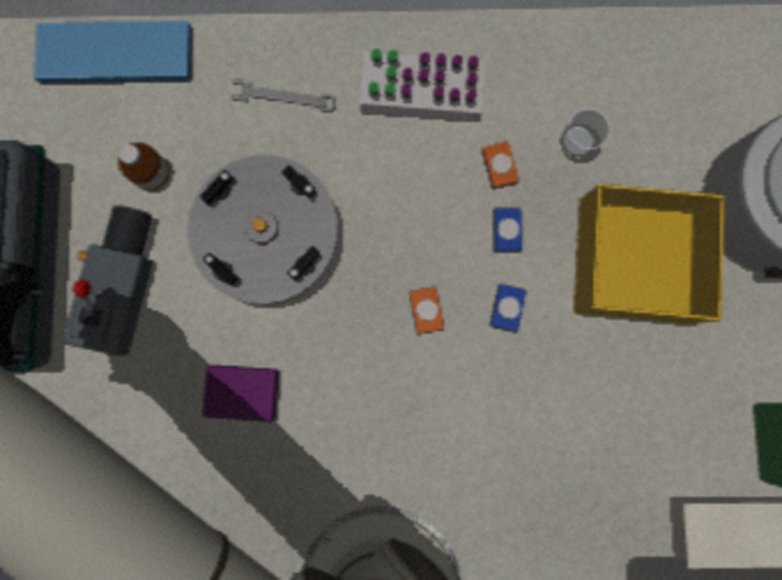

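Run:
```python
from h import *
plan([(.433,-.082,.26,9.8),(.433,-.082,.1,9.8)],p=(.403,.438,.299),yaw=77.5,vmax=5)
c=np.load("top1.npy",allow_pickle=True).item()
A=lambda p,z:at(c,100+(p[0]+.5)/2.3-.5,100+(p[1]+.5)/2.3-.5,z).round(4)
print("beaker base",A((585,143),0),A((578,157),0),"rim",A((592,130),.08),A((607,128),.08))
print("o2->waste");plan([(.433,-.082,.22,9.8),(.54,-.43,.22,9.8),(.54,-.43,.09,9.8)],p=(.433,-.082,.004),yaw=9.8,vmax=5)
```

```text
-> (0.433, -0.082, 0.26, 9.8)
   [-4.56, 1.29, 0.35] rz 6.15
   [-4.39, 1.77, 0.35] rz 6.15
   [-4.18, 2.23, 0.35] rz 6.15
   [-3.91, 2.67, 0.35] rz 6.15
   [-3.6, 3.07, 0.35] rz 6.15
   [-3.25, 3.44, 0.35] rz 6.15
   [-2.87, 3.77, 0.35] rz 6.15
   [-2.45, 4.05, 0.35] rz 6.15
   [-2.0, 4.29, 0.35] rz 6.15
   [-1.53, 4.48, 0.35] rz 6.15
   [-1.04, 4.62, 0.35] rz 6.15
-> (0.433, -0.082, 0.1, 9.8)
   [0.0, 0.0, 4.0] rz -0.0
   [0.0, 0.0, 4.0] rz -0.0
   [0.0, 0.0, 4.0] rz -0.0
   [0.0, 0.0, 4.0] rz -0.0
beaker base [ 0.7132 -0.3573  0.    ] [ 0.6891 -0.3441  0.    ] rim [ 0.7128 -0.3481  0.08  ] [ 0.7157 -0.372   0.08  ]
o2->waste
-> (0.433, -0.082, 0.22, 9.8)
   [0.0, 0.0, -4.32] rz -0.0
   [0.0, 0.0, -4.32] rz -0.0
   [0.0, 0.0, -4.32] rz -0.0
   [0.0, 0.0, -4.32] rz -0.0
   [0.0, 0.0, -4.32] rz -0.0
-> (0.54, -0.43, 0.22, 9.8)
   [0.58, 4.51, -0.0] rz -0.0
   [0.58, 4.51, -0.0] rz -0.0
   [0.58, 4.51, -0.0] rz -0.0
   [0.58, 4.51, -0.0] rz -0.0
   [0.58, 4.51, -0.0] rz -0.0
   [0.58, 4.51, -0.0] rz -0.0
   [0.58, 4.51, -0.0] rz -0.0
   [0.58, 4.51, -0.0] rz -0.0
-> (0.54, -0.43, 0.09, 9.8)
   [0.0, 0.0, 4.33] rz -0.0
   [0.0, 0.0, 4.33] rz -0.0
   [0.0, 0.0, 4.33] rz -0.0
```

arm_command:
  increments:
    - [-0.45, -4.56, 1.29, 0.35, 0, 0, 6.15]
    - [-0.45, -4.39, 1.77, 0.35, 0, 0, 6.15]
    - [-0.45, -4.18, 2.23, 0.35, 0, 0, 6.15]
    - [-0.45, -3.91, 2.67, 0.35, 0, 0, 6.15]
    - [-0.45, -3.6, 3.07, 0.35, 0, 0, 6.15]
    - [-0.45, -3.25, 3.44, 0.35, 0, 0, 6.15]
    - [-0.45, -2.87, 3.77, 0.35, 0, 0, 6.15]
    - [-0.45, -2.45, 4.05, 0.35, 0, 0, 6.15]
    - [-0.45, -2.0, 4.29, 0.35, 0, 0, 6.15]
    - [-0.45, -1.53, 4.48, 0.35, 0, 0, 6.15]

```text
time: 32.75
ee_pos: [0.4329, -0.0365, 0.2626]
tcp_rot: [-180.0, 0.1, 15.8]
wrist_force: [1.2, 0.7, 0.0]
opening: 0.062
```

arm_command:
  increments:
    - [-0.45, -1.04, 4.62, 0.35, 0, 0, 6.15]
    - [-0.45, 0, 0, 4, 0, 0, 0]
    - [-0.45, 0, 0, 4, 0, 0, 0]
    - [-0.45, 0, 0, 4, 0, 0, 0]
    - [-0.45, 0, 0, 0, 0, 0, 0]
    - [-0.45, 0, 0, 0, 0, 0, 0]

```text
time: 33.5
ee_pos: [0.4364, -0.0824, 0.1417]
tcp_rot: [180.0, -0.0, 9.8]
wrist_force: [-0.3, -0.2, 1.1]
opening: 0.0615
```

Run:
```python
from h import *
o=bot.get_obs(); print(o['q'].round(1),o['ee_pos'].round(4),o['tcp_rot'].round(1))
w=bot.camera("wrist"); np.save("w5.npy",w,allow_pickle=True); crop(w,0,0,512,384,1.56,"pics/w5.png")
```

```text
[-10.7 -10.5 -14.7  85.7  -0.  159.5] [ 0.4364 -0.0824  0.1417] [180.   -0.    9.8]
```

View pics/w5.png

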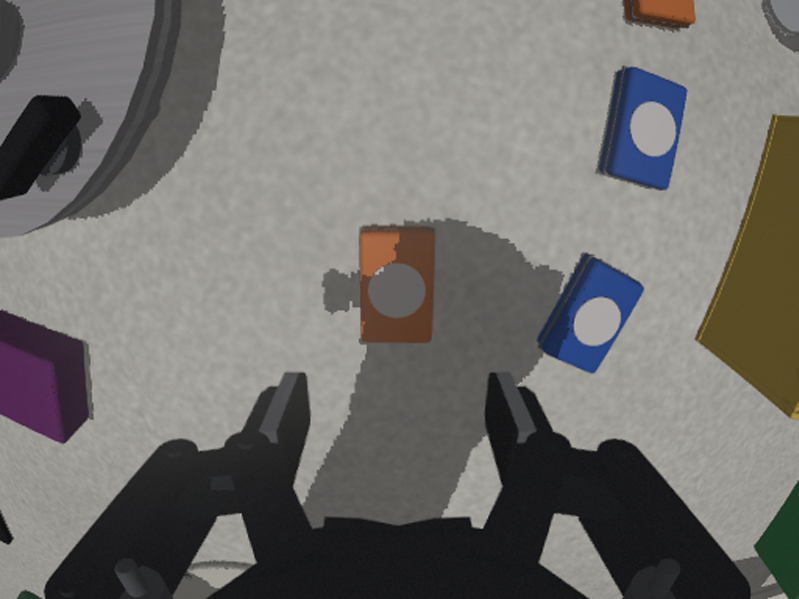

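arm_command:
  increments:
    - [-0.45, 0, 0, 5, 0, 0, 0]
    - [-0.45, 0, 0, 5, 0, 0, 0]
    - [-0.45, 0, 0, 3.5, 0, 0, 0]
    - [-0.45, 0, 0, 0, 0, 0, 0]
    - [-0.45, 0, 0, 0, 0, 0, 0]
    - [1, 0, 0, 0, 0, 0, 0]
    - [1, 0, 0, 0, 0, 0, 0]
    - [1, 0, 0, 0, 0, 0, 0]
    - [1, 0, 0, 0, 0, 0, 0]
  grip_force: 40

```text
time: 34.67
ee_pos: [0.4379, -0.0828, 0.008]
tcp_rot: [179.9, -0.2, 9.8]
wrist_force: [-0.7, -0.4, 7.0]
opening: 0.0431
```

Run:
```python
from h import *
w=np.load("w5.npy",allow_pickle=True).item()
W=lambda p,z:wat(w,(p[0]+.5)/1.56-.5,(p[1]+.5)/1.56-.5,z).round(4)
print("o2 disc",W((397,291),.024),"b2",W((597,321),.024),"b1",W((653,129),.024))
print(bot.get_obs()['ee_pos'])
```

```text
o2 disc [ 0.4313 -0.0827  0.024 ] b2 [ 0.4333 -0.2137  0.024 ] b1 [ 0.5606 -0.2183  0.024 ]
[ 0.43789441 -0.08277913  0.00802462]
```

arm_command:
  increments:
    - [1, 0, 0, -4.3, 0, 0, 0]
    - [1, 0, 0, -4.3, 0, 0, 0]
    - [1, 0, 0, -4.3, 0, 0, 0]
    - [1, 0, 0, -4.3, 0, 0, 0]
    - [1, 0, 0, -4.3, 0, 0, 0]
    - [1, 0, 0, 0, 0, 0, 0]

```text
time: 35.42
ee_pos: [0.4378, -0.0828, 0.2251]
tcp_rot: [179.9, -0.4, 9.8]
wrist_force: [0.9, 0.3, -0.9]
opening: 0.0433
```

arm_command:
  increments:
    - [1, 0.58, 4.5, 0, 0, 0, 0]
    - [1, 0.58, 4.5, 0, 0, 0, 0]
    - [1, 0.58, 4.5, 0, 0, 0, 0]
    - [1, 0.58, 4.5, 0, 0, 0, 0]
    - [1, 0.58, 4.5, 0, 0, 0, 0]
    - [1, 0.58, 4.5, 0, 0, 0, 0]
    - [1, 0.58, 4.5, 0, 0, 0, 0]
    - [1, 0.58, 4.5, 0, 0, 0, 0]
    - [1, 0, 0, 0, 0, 0, 0]
    - [1, 0, 0, 0, 0, 0, 0]

```text
time: 36.67
ee_pos: [0.5433, -0.4291, 0.2201]
tcp_rot: [-179.9, 0.0, 9.8]
wrist_force: [0.2, 0.8, -0.5]
opening: 0.0431
```

Lower into the box, release, rise, and then move toward o1.

arm_command:
  increments:
    - [1, 0, 0, 4.3, 0, 0, 0]
    - [1, 0, 0, 4.3, 0, 0, 0]
    - [1, 0, 0, 4.3, 0, 0, 0]
    - [1, 0, 0, 0, 0, 0, 0]
    - [-0.45, 0, 0, 0, 0, 0, 0]
    - [-0.45, 0, 0, 0, 0, 0, 0]
    - [-0.45, 0, 0, -4.3, 0, 0, 0]
    - [-0.45, 0, 0, -4.3, 0, 0, 0]
    - [-0.45, 0, 0, -4.3, 0, 0, 0]
    - [-0.45, 0, 0, 0, 0, 0, 0]

```text
time: 37.92
ee_pos: [0.5447, -0.4303, 0.227]
tcp_rot: [179.6, -0.3, 9.8]
wrist_force: [-0.2, -0.9, -0.4]
opening: 0.062
```

Run:
```python
from h import *
o=bot.get_obs(); print(o['ee_pos'].round(4),o['tcp_rot'].round(1),o['opening'])
c=bot.camera("top"); np.save("top2.npy",c,allow_pickle=True); s=bot.camera("scene")
cv2.imwrite("pics/t2.png",np.vstack([cv2.resize(c["color"][140:270,230:450,::-1],None,fx=2.3,fy=2.3,interpolation=3),cv2.resize(s["color"][110:260,30:250,::-1],None,fx=2.0,fy=2.0,interpolation=3).__class__.__call__ if 0 else cv2.resize(s["color"][120:250,30:250,::-1],None,fx=2.3,fy=2.3,interpolation=3)]))
plan([(.670,-.2104,.22,13.8),(.670,-.2104,.12,13.8)],vmax=5)
```

```text
[ 0.5447 -0.4303  0.227 ] [179.6  -0.3   9.8] 0.06200296514939291
-> (0.67, -0.2104, 0.22, 13.8)
   [2.69, -3.24, 0.04] rz -0.66
   [2.73, -3.21, 0.04] rz -0.66
   [2.77, -3.18, 0.04] rz -0.66
   [2.8, -3.15, 0.04] rz -0.66
   [2.84, -3.11, 0.04] rz -0.66
   [2.88, -3.08, 0.04] rz -0.66
-> (0.67, -0.2104, 0.12, 13.8)
   [0.0, 0.0, 5.0] rz -0.0
   [0.0, 0.0, 5.0] rz -0.0
```

View pics/t2.png

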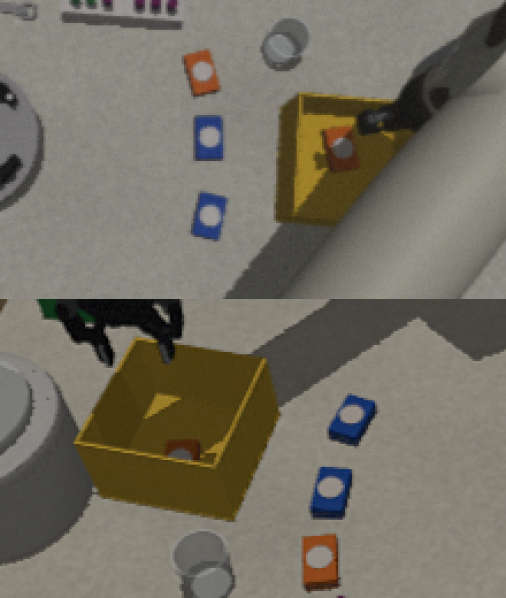

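arm_command:
  increments:
    - [-0.45, 2.69, -3.24, 0, 0, 0, -0.66]
    - [-0.45, 2.73, -3.21, 0, 0, 0, -0.66]
    - [-0.45, 2.77, -3.18, 0, 0, 0, -0.66]
    - [-0.45, 2.8, -3.15, 0, 0, 0, -0.66]
    - [-0.45, 2.84, -3.11, 0, 0, 0, -0.66]
    - [-0.45, 2.88, -3.08, 0, 0, 0, -0.66]
    - [-0.45, 0, 0, 5, 0, 0, 0]
    - [-0.45, 0, 0, 3, 0, 0, 0]
    - [-0.45, 0, 0, 0, 0, 0, 0]
    - [-0.45, 0, 0, 0, 0, 0, 0]

```text
time: 39.28
ee_pos: [0.6697, -0.2103, 0.1419]
tcp_rot: [180.0, -0.0, 13.8]
wrist_force: [0.9, -0.6, 0.5]
opening: 0.0617
```

Run:
```python
from h import *
o=bot.get_obs(); print(o['q'].round(1),o['ee_pos'].round(4),o['tcp_rot'].round(1))
w=bot.camera("wrist"); np.save("w6.npy",w,allow_pickle=True); crop(w,0,0,512,384,1.56,"pics/w6.png")
for n in("top1","top2"):
    c=np.load(n+".npy",allow_pickle=True).item(); hsv=cv2.cvtColor(c['color'],cv2.COLOR_RGB2HSV)[150:190,300:335]
    print(np.argwhere(cv2.inRange(hsv,(3,130,110),(14,255,255))>0).mean(0)[::-1]+(300,150))
```

```text
[-17.4  25.8  25.4  89.6   0.  148.8] [ 0.6697 -0.2103  0.1419] [180.   -0.   13.8]
[317.09090909 171.1322314 ]
[317.    171.024]
```

View pics/w6.png

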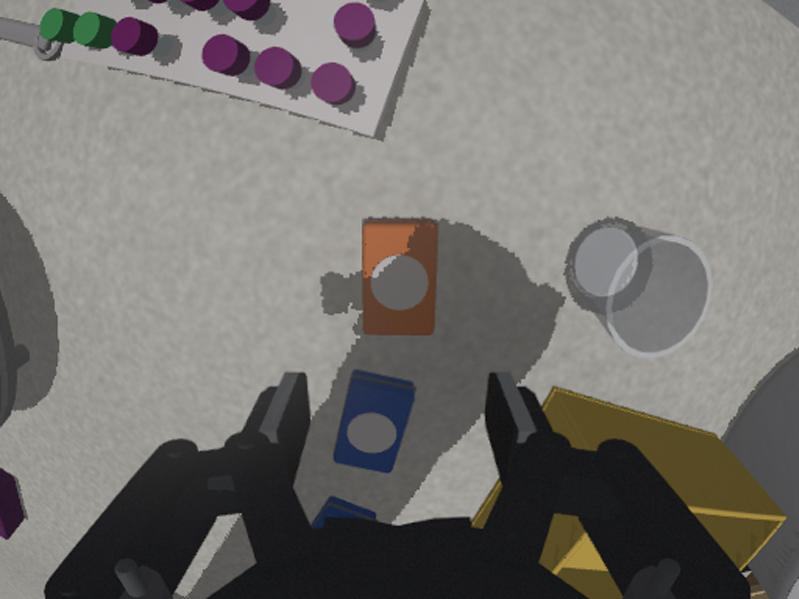

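arm_command:
  increments:
    - [-0.45, 0, 0, 5, 0, 0, 0]
    - [-0.45, 0, 0, 5, 0, 0, 0]
    - [-0.45, 0, 0, 3.6, 0, 0, 0]
    - [-0.45, 0, 0, 0, 0, 0, 0]
    - [-0.45, 0, 0, 0, 0, 0, 0]
    - [1, 0, 0, 0, 0, 0, 0]
    - [1, 0, 0, 0, 0, 0, 0]
    - [1, 0, 0, 0, 0, 0, 0]
    - [1, 0, 0, 0, 0, 0, 0]

```text
time: 40.45
ee_pos: [0.6711, -0.2106, 0.0077]
tcp_rot: [179.9, -0.2, 13.8]
wrist_force: [-0.7, -0.0, 6.8]
opening: 0.0432
```

arm_command:
  increments:
    - [1, 0, 0, -4.3, 0, 0, 0]
    - [1, 0, 0, -4.3, 0, 0, 0]
    - [1, 0, 0, -4.3, 0, 0, 0]
    - [1, 0, 0, -4.3, 0, 0, 0]
    - [1, 0, 0, -4.3, 0, 0, 0]
    - [1, 0, 0, 0, 0, 0, 0]

```text
time: 41.2
ee_pos: [0.6707, -0.2105, 0.2254]
tcp_rot: [179.8, -0.4, 13.8]
wrist_force: [-0.1, -0.2, -1.2]
opening: 0.043
```

Run:
```python
from h import *
plan([(.485,-.415,.22,9.8)],vmax=4.5)
```

```text
-> (0.485, -0.415, 0.22, 9.8)
   [-3.27, 2.21, 0.08] rz 0.57
   [-3.25, 2.24, 0.08] rz 0.57
   [-3.23, 2.27, 0.08] rz 0.57
   [-3.21, 2.3, 0.08] rz 0.57
   [-3.18, 2.33, 0.08] rz 0.57
   [-3.16, 2.36, 0.08] rz 0.57
   [-3.14, 2.4, 0.08] rz 0.57
```

arm_command:
  increments:
    - [1, -3.27, 2.21, 0, 0, 0, 0.57]
    - [1, -3.25, 2.24, 0, 0, 0, 0.57]
    - [1, -3.23, 2.27, 0, 0, 0, 0.57]
    - [1, -3.21, 2.3, 0, 0, 0, 0.57]
    - [1, -3.18, 2.33, 0, 0, 0, 0.57]
    - [1, -3.16, 2.36, 0, 0, 0, 0.57]
    - [1, -3.14, 2.4, 0, 0, 0, 0.57]
    - [1, 0, 0, 0, 0, 0, 0]
    - [1, 0, 0, 0, 0, 0, 0]

```text
time: 42.32
ee_pos: [0.4839, -0.4144, 0.2195]
tcp_rot: [-180.0, -0.0, 9.8]
wrist_force: [0.5, -0.5, -0.5]
opening: 0.043
```

arm_command:
  increments:
    - [1, 0, 0, 4.3, 0, 0, 0]
    - [1, 0, 0, 4.3, 0, 0, 0]
    - [1, 0, 0, 4, 0, 0, 0]
    - [1, 0, 0, 0, 0, 0, 0]
    - [-0.45, 0, 0, 0, 0, 0, 0]
    - [-0.45, 0, 0, 0, 0, 0, 0]
    - [-0.45, 0, 0, -4.3, 0, 0, 0]
    - [-0.45, 0, 0, -4.3, 0, 0, 0]
    - [-0.45, 0, 0, -4.3, 0, 0, 0]
    - [-0.45, 0, 0, 0, 0, 0, 0]

```text
time: 43.58
ee_pos: [0.485, -0.4156, 0.2285]
tcp_rot: [179.6, -0.3, 9.8]
wrist_force: [-0.0, 0.3, -0.3]
opening: 0.0621
```

Run:
```python
from h import *
o=bot.get_obs(); print(o['ee_pos'].round(4),o['tcp_rot'].round(1),o['opening'],o['q'].round(1))
```

```text
[ 0.485  -0.4156  0.2285] [179.6  -0.3   9.8] 0.062142756174956404 [-40.6  17.2  23.9  96.2   0.  129.6]
```

arm_command:
  increments:
    - [-0.45, -0.8, -4.7, -0.6, 0, 0, 0]
    - [-0.45, -0.8, -4.7, -0.6, 0, 0, 0]
    - [-0.45, -0.8, -4.7, -0.6, 0, 0, 0]
    - [-0.45, -0.8, -4.7, -0.6, 0, 0, 0]
    - [-0.45, -0.8, -4.7, -0.6, 0, 0, 0]
    - [-0.45, -0.8, -4.7, -0.6, 0, 0, 0]
    - [-0.45, -0.8, -4.7, -0.6, 0, 0, 0]
    - [-0.45, -0.8, -4.7, -0.6, 0, 0, 0]
    - [-0.45, 0, 0, 0, 0, 0, 0]
    - [-0.45, 0, 0, 0, 0, 0, 0]

```text
time: 44.82
ee_pos: [0.357, -0.0552, 0.2709]
tcp_rot: [180.0, -0.1, 9.8]
wrist_force: [0.5, -1.1, -1.0]
opening: 0.062
```

Run:
```python
from h import *
c=bot.camera("top"); s=bot.camera("scene")
a=cv2.resize(c["color"][90:352,100:440,::-1],(390,300),interpolation=3); b=cv2.resize(s["color"][90:310,30:430,::-1],(545,300),interpolation=3)
cv2.imwrite("pics/fin.png",np.vstack([cv2.resize(a,(545,300)),b]))
print(bot.get_obs()['ee_pos'])
```

```text
[ 0.35704216 -0.05569509  0.27048343]
```

View pics/fin.png

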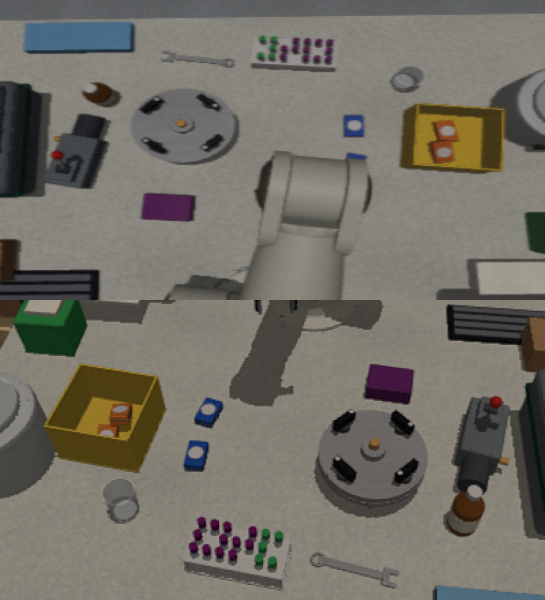

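Both orange cassettes are in the box (top view ~(446,131) and (443,152)), the blue ones are still on the bench, and all four handles are square to the radius. The switch leans to the motor side, and no other orange cassette is in view. Handing in.

```bash
python3 -c "
from workcell import bot
print(bot.job_done())"
```

```text
the job is handed in; nothing more can be done
None
```

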